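# Unload the plate carousel and send the carriage to the dryer

## Task

Dry the coated plates: turn the carousel from detent to detent to bring each plate out from under the clear cover, slide it straight up out of its slot and stand it fully down in a free slot of the carriage, which stays at the robot end of its track while it is loaded. Set the brown jar that blocks the track upright on the middle of the cork mat, and when all the plates are aboard push the carriage along its centre line fully home against the stop by the blower. Keep the plates upright, and leave the dish, flask and burner alone.

Things in the scene. Friction and masses are not known exactly. Their poses are not given: they have to be found in the camera images.
- indexer: Grey rotary indexer, fixed. Origin: on the bench under the carousel's axis; x points from its open side (roughly facing the robot) to the column at its back. A clear flat half cover with steel edges (underside 138, top 144 mm above the bench) spans x -42 to +183, y +-127 mm: plates under it cannot be lifted.
- open_place (a point): The only place not under the cover, at x = -80 mm, y = 0 of the indexer, at the disc's top (30 mm above the bench). At every detent one carousel slot stands here, lying along the indexer's x. That slot is empty at the start.
- carousel (a joint): Turn of the carousel, rad, anticlockwise from above; 0 at the start. Turns either way without end; five sprung detents, one every 1.2566 rad (72 deg), from 0. A push rod takes 1 to 2 N; from half-way on it snaps forward by itself into the next detent.
- carousel_top (a point): Point on the carousel's axis on top of its dark grey disc (radius 150 mm, top 30 mm above the bench); axes parallel to the indexer's at joint 0, turning with the disc. Five black slots lie radially on the disc, centres 80 mm from the axis, at 180 deg + 72 deg k from this x axis; 12 mm gap, 72 mm long inside, walls 30 mm high.
- rod (a point): Foot, on the disc's top, of one of five equal upright steel push rods, 12 mm diameter, tops 103 mm above the bench, standing 135 mm from the axis midway between the slots: at 216 deg + 72 deg k from the x axis of carousel_top (this one k = 0), so 36 deg to either side of the open place.
- track: Fixed aluminium track, 140 mm wide, running surface 16 mm above the bench, a 27 mm groove along its centre line. Origin: on the bench on that line; x runs along it away from the robot to a dark stop block (face at x = +150 mm, 40 mm high) with a white blower box behind (150 mm high). The running surface begins at x = -210 mm.
- carriage: Loose grey carriage on the track, 170 (x) by 120 mm (y), 0.5 kg. Origin: centre of its platform's underside; axes as the track's. Three black slots across it (plates stand in its y-z plane) at x = -25, +20, +65 mm, y = 0; 12 mm gap, 72 mm long inside, floor 8 and wall tops 38 mm above the origin. Starts at the robot end; fully home its front meets the stop, origin at x = +65 mm of the track.
- push_wall (a point): Middle of the outer face of the carriage's upright push wall at its robot end (x = -85 mm, 30 mm above the carriage's origin); the wall is 120 mm wide and reaches from 8 to 60 mm above that origin. A 42 mm long keel under the carriage runs in the groove: pushed off the centre line it cocks, drags and beyond about 40 mm jams; then back off and push at the middle.
- jar_mid (a point): Centre (half-way up, 33 mm above its base) of a squat brown stoppered jar, 62 mm diameter up to 48 mm, 66 mm high, stopper 44 mm diameter, about 0.2 kg, upright on the track ahead of the carriage.
- mat: Fixed round cork mat, 140 mm diameter, 4 mm thick. Origin: centre of its underside, on the bench.
- dish: White porcelain dish, 84 mm across, 32 mm high; leave alone. Origin under its centre.
- flask: Brown conical flask, 80 mm diameter, 110 mm high; leave alone. Origin under its centre.
- burner: Gas burner with dark round foot, 80 mm diameter, 147 mm high; leave alone. Origin under its centre.
- plate1_mid (a point): Centre (half-way up) of an upright glass plate, coated white but for a clear strip along its top edge, 64 mm wide (its x), 8 mm thick (its y), 95 mm high (z), 90 g. Starts standing on the disc in a carousel slot, top edge 125 mm above the bench; may be absent (None).
- plate2_mid (a point): Centre (half-way up) of an upright glass plate, coated white but for a clear strip along its top edge, 64 mm wide (its x), 8 mm thick (its y), 95 mm high (z), 90 g. Starts standing on the disc in a carousel slot, top edge 125 mm above the bench; may be absent (None).
- plate3_mid (a point): Centre (half-way up) of an upright glass plate, coated white but for a clear strip along its top edge, 64 mm wide (its x), 8 mm thick (its y), 95 mm high (z), 90 g. Starts standing on the disc in a carousel slot, top edge 125 mm above the bench; may be absent (None).
- plate4_mid (a point): Centre (half-way up) of an upright glass plate, coated white but for a clear strip along its top edge, 64 mm wide (its x), 8 mm thick (its y), 95 mm high (z), 90 g. Starts standing on the disc in a carousel slot, top edge 125 mm above the bench; may be absent (None).
Things that resemble listed ones, but are neither listed nor needed, are in the scene too. What is shaped like the part that bears jar_mid but green, grey or yellow is not meant.

How it is judged:
On the way, in this order (a step that is already met when the one before it is completed fails the run):
1. the carousel has been turned by at least one station ((value of joint carousel above 1.1 rad or value of joint carousel below -1.1 rad)), for 0.2 s.
2. all plates stand in carriage slots while the carriage is at the robot end (x of plate1_mid in the frame of carriage between -0.04 and 0.08 m and y of plate1_mid in the frame of carriage between -0.012 and 0.012 m and z of plate1_mid in the frame of carriage between 0.045 and 0.062 m and angle between each of plate1_mid, plate2_mid, plate3_mid, plate4_mid's own z axis and vertical below 0.2 rad and x of plate2_mid in the frame of carriage between -0.04 and 0.08 m and y of plate2_mid in the frame of carriage between -0.012 and 0.012 m and z of plate2_mid in the frame of carriage between 0.045 and 0.062 m and x of plate3_mid in the frame of carriage between -0.04 and 0.08 m and y of plate3_mid in the frame of carriage between -0.012 and 0.012 m and z of plate3_mid in the frame of carriage between 0.045 and 0.062 m and x of plate4_mid in the frame of carriage between -0.04 and 0.08 m and y of plate4_mid in the frame of carriage between -0.012 and 0.012 m and z of plate4_mid in the frame of carriage between 0.045 and 0.062 m and x of carriage in the frame of track below -0.05 m), for 0.2 s.
3. the carriage is fully home with all plates standing in it (x of plate1_mid in the frame of carriage between -0.04 and 0.08 m and y of plate1_mid in the frame of carriage between -0.012 and 0.012 m and z of plate1_mid in the frame of carriage between 0.045 and 0.062 m and angle between each of plate1_mid, plate2_mid, plate3_mid, plate4_mid's own z axis and vertical below 0.2 rad and x of plate2_mid in the frame of carriage between -0.04 and 0.08 m and y of plate2_mid in the frame of carriage between -0.012 and 0.012 m and z of plate2_mid in the frame of carriage between 0.045 and 0.062 m and x of plate3_mid in the frame of carriage between -0.04 and 0.08 m and y of plate3_mid in the frame of carriage between -0.012 and 0.012 m and z of plate3_mid in the frame of carriage between 0.045 and 0.062 m and x of plate4_mid in the frame of carriage between -0.04 and 0.08 m and y of plate4_mid in the frame of carriage between -0.012 and 0.012 m and z of plate4_mid in the frame of carriage between 0.045 and 0.062 m and x of carriage in the frame of track above 0.06 m), for 0.2 s.
At the end, for the whole second after the job is handed in: Every plate stands fully down in a carriage slot (within 12 mm across, about 8 mm of height, tilt under 0.2 rad); the carriage is within 5 mm of its stop and at rest; the jar stands upright on the cork mat within 35 mm of its middle; the carousel is at rest (all of step 3 and horizontal distance between jar_mid and mat below 0.035 m and height (world z) of jar_mid between 0.031 and 0.043 m and angle between jar_mid's own z axis and vertical below 0.1 rad and linear speed of carriage below 0.02 m/s and velocity of joint carousel between -0.1 and 0.1 rad/s); the robot touches nothing.
It fails at once if a glass plate is tipped over or dropped flat (angle between any of plate1_mid, plate2_mid, plate3_mid, plate4_mid's own z axis and vertical above 0.7 rad).
It fails at once if the dish, flask or burner is pushed away more than 3 cm or tipped over (distance of any of dish, flask, burner from where it was at the start of the episode above 0.03 m or angle between any of dish, flask, burner's own z axis and vertical above 0.5 rad).
Of plate1, plate2, plate3, plate4 only 2 to 3 are there at a start; the rules pass over those that are not, and their reading is None.
At some moment in a run one of jar may be knocked a few centimetres aside while the robot is not near it.
It also fails if it takes over 210 s, if anything falls off the work surface, if the arm or the gripper's body presses on something with over 40 N, if the wrist force passes 120 N, or if a joint passes its speed limit or range.

## Robot

A 6-joint arm with a two-finger parallel gripper is mounted at the origin on the work surface. World frame = base frame: x ahead of the robot, y to its left, z up, the work surface at z = 0. Lengths are in m, angles in rad, forces in N, time in s.
With the tool pointing down it reaches from about 0.3 to 0.95 m from the base axis. Payload 3.1 kg.
Tool frame: the origin (TCP) lies at the very end of the fingers, on their centre line; the grasp point (between the pads) lies 19 mm behind it; x points along the fingers, z is the direction in which the jaws open and shut, and the axes are right-handed (so a half turn about x gives the same grasp; the last joint's range is limited). The gripper opens to 85 mm and grips with 20 to 120 N. Pads are 22 mm wide; open, the fingers measure 114 mm over their backs; the gripper's body (76 mm by 85 mm) begins 54 mm behind the grasp point. The pads swing forward as they close: fully open they stand 13 mm farther back than shut.
Start: joints at [-1.214, 0.308, 1.634, -0, 1.2, -0.07], TCP at [0.259, -0.569, 0.231] pointing down, gripper open.
Joint ranges: [-3.06, 3.06], [-0.79, 1.96], [0.05, 2.63], [-1.19, 4.34], [0.05, 2.64], [-2.94, 2.94]. Speed limits (rad/s): [2.79, 2.79, 3.14, 3.14, 3.14, 3.14].

## Interface

Orientations are given as a unit quaternion [w, x, y, z].
In Python, from cell import sensors, viewer, order, spotter gives the robot as it stands. The module is installed in compiled form; this text tells all that it offers.
- The arm moves only by the tool step_arm, never from a script. Its argument "increments" is a list of rows, each an object of numbers: "x", "y", "z": the shift along the tool's x, y, z in cm; "ax", "ay", "az": the turn, a rotation vector about the tool's x, y, z in rad. In form: [{"x": .., "y": .., "z": .., "ax": .., "ay": .., "az": ..}, ...]. A call has 1 to 20 rows; each row shifts and turns the commanded pose from where the row before left it, along the tool's axes as they then stand; what a row does not reach is not made up. A row lasts 1/8 s, in which the tool goes at most 62.5 mm and 10.7 degrees, less where a joint would pass 70% of its speed; a pose out of reach is approached as far as the arm can. A call with a gripper value outside its range is refused whole. "jaw" is the closure in counts, from 0 (fully open) to 255 (shut), set as the call begins (left out, the last holds). The fingers move at their own pace and stop on an object; the grip force is fixed at half the most. Time passes only in rows, so rows that do not move let the fingers close. It gives the time, the measured TCP pose, the force and the opening at its end, in the units of the state.
- sensors.get_state(): the state, without advancing time (a new reading comes with each control period).
- viewer.camera(name): name is "scene" or "side" or "wrist"; returns a dict with "frame" (480x640x3 uint8, red, green, blue), "mtx" (3x3 intrinsics, pixels), "origin" and "attitude" of the camera in the world. Camera axes: x right, y up, looking along -z (the intrinsics and any distortion apply to the point x, -y, -z); pixel columns grow to the right and rows downward; lengths in m; the calibration is good to about 2 mm. The wrist camera is an equidistant fisheye: a pixel r from the principal point sees the ray r / f radians off the axis. A picture is of the moment at which its call begins. There is no depth.
- order.close_job(): hands the job in, once; it reports no verdict.
Trained networks look in the newest picture that a camera, given by its name, has taken for a name from the list of things; names that differ only in an ending like _2 or _b are one class to them, and where a whole thing is asked for, a point or a joint stands for the part that bears it (a point fixed in the world has none). Each returns a list of dicts, best first, with "score" (0 to 1); they miss things now and then, are a little off and sometimes report something else, mostly with a low value. They report only what shows in the picture. A call takes as long as a camera call. They do not tell look-alikes from the thing itself.
- spotter.masks_of(camera, query): "region" (480x640 bool, what is visible of it) and "extent" ([left, top, right, bottom] in pixels, round what is visible of it).
The state is a dict: "clock": time; "qpos": joint angles; "joint_velocities": joint speeds; "effort": joint torques, N m; "eef_pos": TCP position; "ee_rot": TCP orientation; "ft_force": force on the tool from outside, world axes, zero at the start; "moment": the same for the moment, N m; "opening": finger opening in m.
Only numpy, scipy, OpenCV 4.12 (cv2) and the standard library are available. Lean on these libraries where they do the work, as an engineer would, in place of code of your own. Each camera call takes 0.05 s, during which the arm holds its last target.

## Working session

There is one attempt and no reset: what is moved stays moved. The work goes in short steps, Python scripts to look and compute and a tool call to move; the robot and the scene stay as the last step left them, time stands still between calls to the robot, and variables do not carry over. Pictures are saved under pics/ and viewed, and the job is handed in when it is done.

Besides the shell and the picture viewer there is one more tool, called after ">>>" by a JSON object that holds its "fn" and its "kwargs", one argument or row to a line. step_arm: Moves the arm, as the interface text tells. Its arguments: {"type":"object","properties":{"increments":{"type":"array"},"jaw":{"type":"number"}},"required":["increments"]}

```bash
mkdir -p pics; ls; cat > h.py <<'E'
import numpy as np,cv2
from cell import sensors, viewer, order, spotter
from scipy.spatial.transform import Rotation as R
def q2R(q): return R.from_quat([q[1],q[2],q[3],q[0]]).as_matrix()
def snap(n,fn=None):
    c=viewer.camera(n)
    if fn: cv2.imwrite('pics/'+fn,c['frame'][:,:,::-1])
    return c
def camR(c):
    a=np.array(c['attitude'],float)
    return q2R(a) if a.size==4 else a.reshape(3,3)
def proj(c,P):
    P=np.atleast_2d(P); K=np.array(c['mtx']); p=(P-np.array(c['origin']))@camR(c)
    p=p*[1,-1,-1]
    return np.c_[K[0,0]*p[:,0]/p[:,2]+K[0,2],K[1,1]*p[:,1]/p[:,2]+K[1,2]]
def back(c,uv,z):
    uv=np.atleast_2d(uv).astype(float); K=np.array(c['mtx'])
    d=np.c_[(uv[:,0]-K[0,2])/K[0,0],-(uv[:,1]-K[1,2])/K[1,1],-np.ones(len(uv))]@camR(c).T
    o=np.array(c['origin']); return o+d*((z-o[2])/d[:,2])[:,None]
E
python3 - <<'E'
from h import *
s=sensors.get_state();print(s)
for n in['scene','side','wrist']:
    c=snap(n,n+'0.png');print(n,c['mtx'],c['origin'],c['attitude'],[k for k in c])
E
```

```text
pics
{'clock': 0.0, 'qpos': array([-1.21374489e+00,  3.08997625e-01,  1.63523916e+00, -6.05978672e-06,
        1.19969016e+00, -6.97191904e-02]), 'joint_velocities': array([-0.00024014,  0.00042057, -0.0004003 ,  0.00187842,  0.00141911,
        0.00121962]), 'effort': array([ 3.46621164e-04, -4.15251982e+01, -2.76664442e+01, -9.06096693e-05,
        1.00780747e-02, -2.76731214e-06]), 'eef_pos': array([ 0.2583745 , -0.56816458,  0.23002662]), 'ee_rot': array([ 0.59388234,  0.38326648,  0.59520695, -0.38228166]), 'ft_force': array([-0.09102759,  0.17218316, -0.53195423]), 'moment': array([ 0.00650739,  0.01749972, -0.04536436]), 'opening': 0.0855605380953205}
scene [[488.02508892   0.         314.81803651]
 [  0.         488.02508892 246.05698289]
 [  0.           0.           1.        ]] [ 1.21170565 -0.04672422  0.98004815] [0.69189169 0.23464662 0.22002246 0.64638763] ['frame', 'mtx', 'origin', 'attitude']
side [[452.71455344   0.         319.49910417]
 [  0.         452.71455344 236.76332181]
 [  0.           0.           1.        ]] [0.22688649 1.00856631 0.65832867] [-0.11845858 -0.06565732  0.50464701  0.85263596] ['frame', 'mtx', 'origin', 'attitude']
wrist [[371.64829954   0.         317.79728677]
 [  0.         371.64829954 233.69019333]
 [  0.           0.           1.        ]] [ 0.31683327 -0.54207024  0.37362744] [ 0.83372213 -0.10884285  0.07134965 -0.53662824] ['frame', 'mtx', 'origin', 'attitude']
```

View pics/scene0.png

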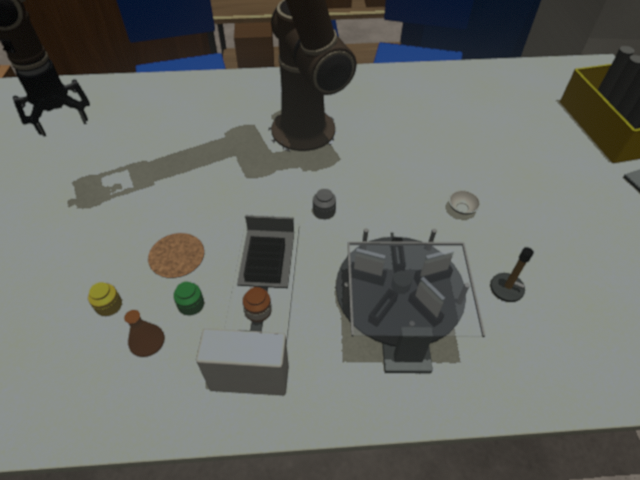

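View pics/side0.png

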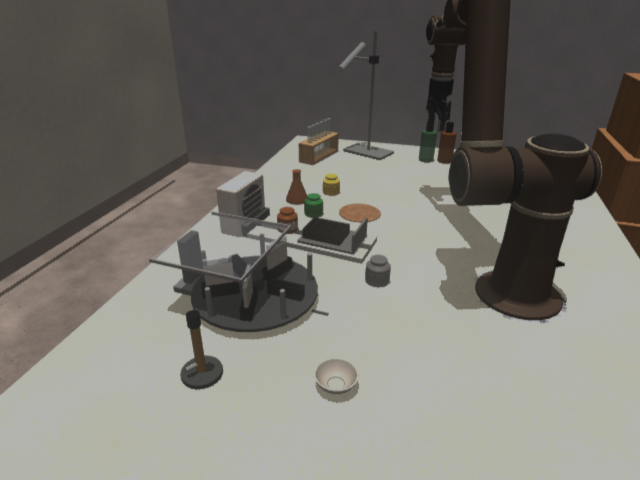

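View pics/wrist0.png

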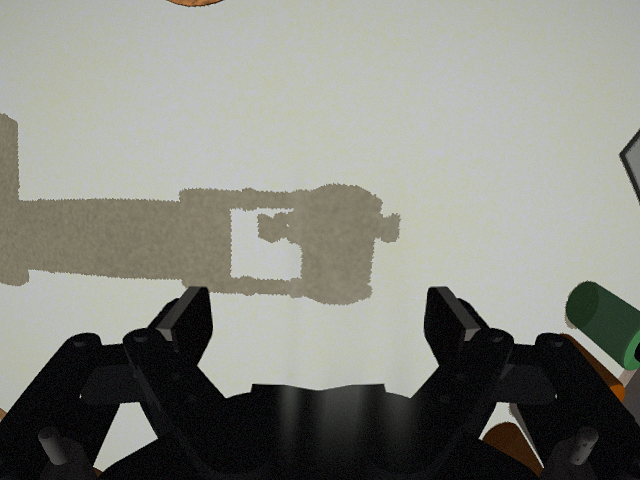

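```bash
python3 - <<'E'
from h import *
for n in ['scene','side']:
    c=snap(n)
    for q in ['indexer','carousel_top','rod','track','carriage','push_wall','jar_mid','mat','dish','flask','burner','plate1_mid']:
        m=spotter.masks_of(n,q)
        for d in m[:5]:
            ys,xs=np.nonzero(d['region']); 
            if len(xs)==0: continue
            ctr=[xs.mean(),ys.mean()]
            print(n,q,round(d['score'],2),np.round(d['extent']),len(xs),np.round(ctr,1),np.round(back(c,ctr,0.0)[0],3))
c=snap('scene')['frame']; 
im=cv2.resize(c[200:380,320:520][:,:,::-1],None,fx=4,fy=4,interpolation=2);cv2.imwrite('pics/cr0.png',im[:600,:800])
im=cv2.resize(c[190:390,140:320][:,:,::-1],None,fx=3,fy=3,interpolation=2);cv2.imwrite('pics/cr1.png',im[:600,:800])
E
```

```text
scene indexer 0.97 [335. 227. 483. 377.] 14973 [407.6 297.1] [0.626 0.21  0.   ]
scene carousel_top 0.57 [335. 229. 444. 349.] 1117 [367.1 285.1] [0.586 0.119 0.   ]
scene rod 0.9 [333. 225. 442. 347.] 1151 [367.4 285.5] [0.587 0.12  0.   ]
scene track 0.67 [195. 225. 298. 396.] 7924 [249.5 342.3] [ 0.717 -0.158  0.   ]
scene carriage 0.85 [237. 218. 295. 289.] 3429 [266.2 252.2] [ 0.472 -0.12  -0.   ]
scene push_wall 0.91 [236. 216. 293. 288.] 3579 [266.6 252.6] [ 0.473 -0.119 -0.   ]
scene jar_mid 0.9 [316. 190. 337. 224.] 625 [323.5 204.1] [0.319 0.036 0.   ]
scene jar_mid 0.86 [242. 288. 274. 326.] 847 [256.4 305.2] [ 0.624 -0.144  0.   ]
scene jar_mid 0.67 [172. 285. 204. 317.] 800 [188.  298.3] [ 0.594 -0.304  0.   ]
scene jar_mid 0.56 [ 86. 283. 124. 319.] 894 [104.2 299.5] [ 0.584 -0.499  0.   ]
scene mat 0.57 [149. 231. 205. 280.] 2021 [175.5 255.5] [ 0.467 -0.346  0.   ]
scene dish 0.65 [449. 189. 479. 216.] 613 [463.7 202.2] [0.338 0.417 0.   ]
scene dish 0.47 [147. 232. 203. 280.] 2067 [175.6 255.6] [ 0.467 -0.346 -0.   ]
scene flask 0.91 [125. 311. 165. 359.] 1288 [142.7
[... 1409 characters left out ...]
 mat 0.4 [278. 206. 299. 232.] 355 [287.9 217.6] [ 0.677 -0.241  0.   ]
side dish 0.79 [311. 357. 359. 393.] 1313 [335.5 375.5] [0.364 0.383 0.   ]
side dish 0.74 [179. 312. 219. 385.] 1652 [199.2 358.9] [0.639 0.415 0.   ]
side dish 0.52 [149. 213. 327. 334.] 12417 [239.8 273.2] [0.691 0.104 0.   ]
side dish 0.4 [268. 237. 286. 271.] 421 [277.1 253.7] [ 0.631 -0.016  0.   ]
side flask 0.85 [286. 170. 306. 203.] 451 [296.5 189.1] [ 0.724 -0.476  0.   ]
side burner 0.63 [181. 313. 222. 385.] 1682 [199.3 358.8] [0.639 0.415 0.   ]
side plate1_mid 0.71 [267. 236. 288. 273.] 382 [277.2 254.1] [ 0.63  -0.014  0.   ]
side plate1_mid 0.39 [190. 252. 319. 330.] 6301 [258.4 297.7] [0.603 0.191 0.   ]
```

```bash
sleep 0
```

```text
(no output)
```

View pics/cr0.png

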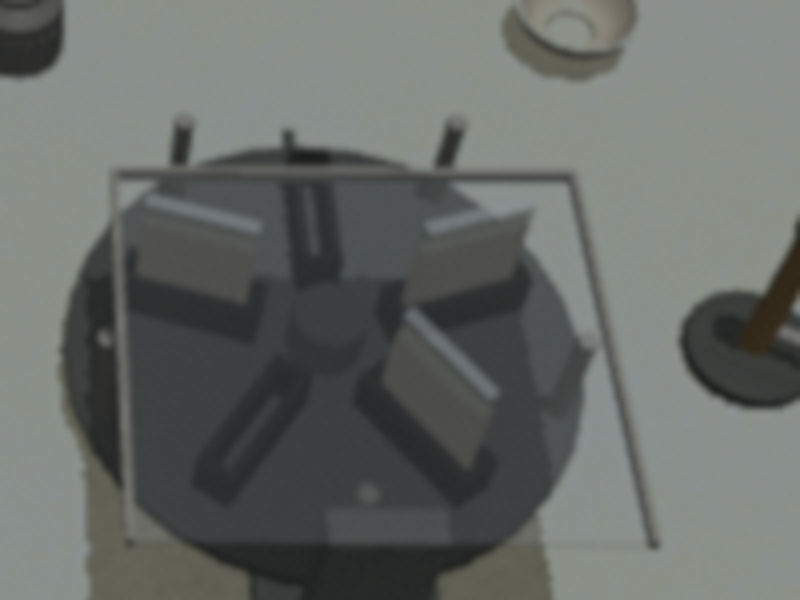

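View pics/cr1.png

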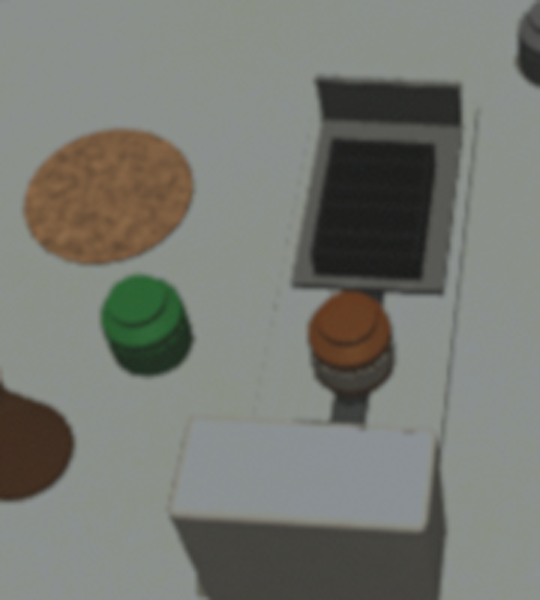

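```bash
python3 - <<'E'
from h import *
c=cv2.imread('pics/scene0.png');s=cv2.imread('pics/side0.png')
def z(im,x0,y0,w,h,f,fn):
    o=cv2.resize(im[y0:y0+h,x0:x0+w],None,fx=f,fy=f,interpolation=cv2.INTER_CUBIC)
    o=cv2.convertScaleAbs(o,alpha=1.4)
    for i in range(0,w,10): cv2.line(o,(i*f,0),(i*f,6),(0,0,255),1); cv2.putText(o,str(x0+i),(i*f,16),0,.35,(0,0,255),1)
    for i in range(0,h,10): cv2.line(o,(0,i*f),(6,i*f),(0,0,255),1); cv2.putText(o,str(y0+i),(8,i*f+4),0,.35,(0,0,255),1)
    cv2.imwrite('pics/'+fn,o)
z(c,335,222,155,110,5,'z1.png'); z(c,190,205,120,115,5,'z2.png'); z(s,150,200,180,135,4,'z3.png'); z(s,210,165,170,100,4,'z4.png')
E
```

```text
(no output)
```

View pics/z1.png

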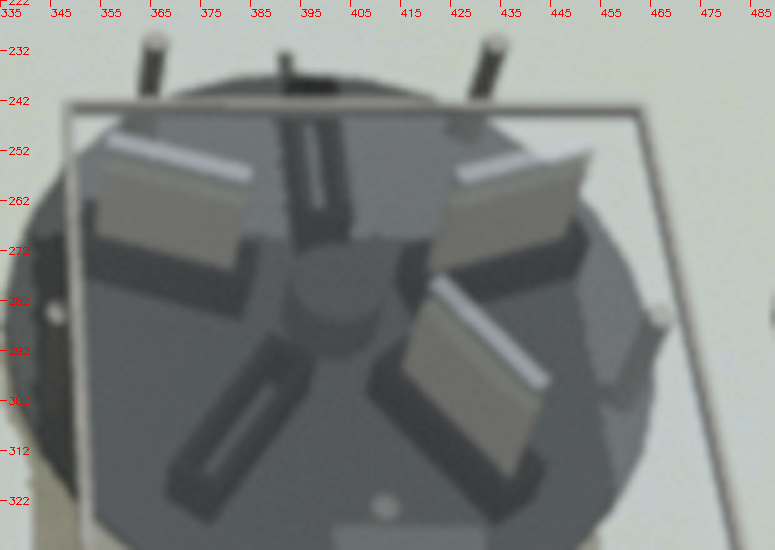

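View pics/z2.png

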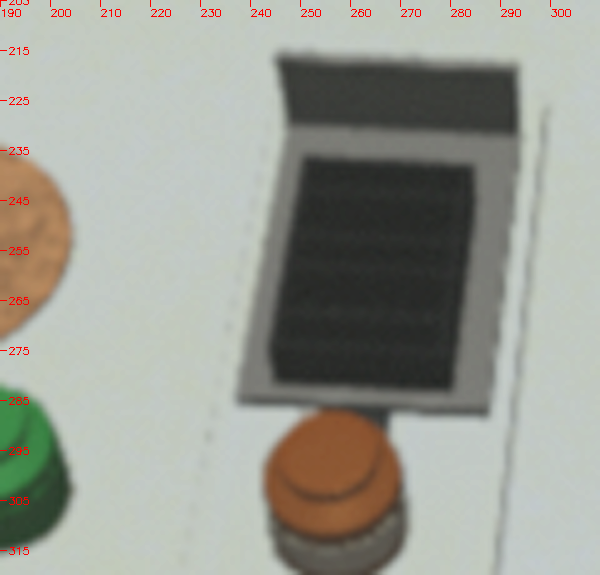

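View pics/z3.png

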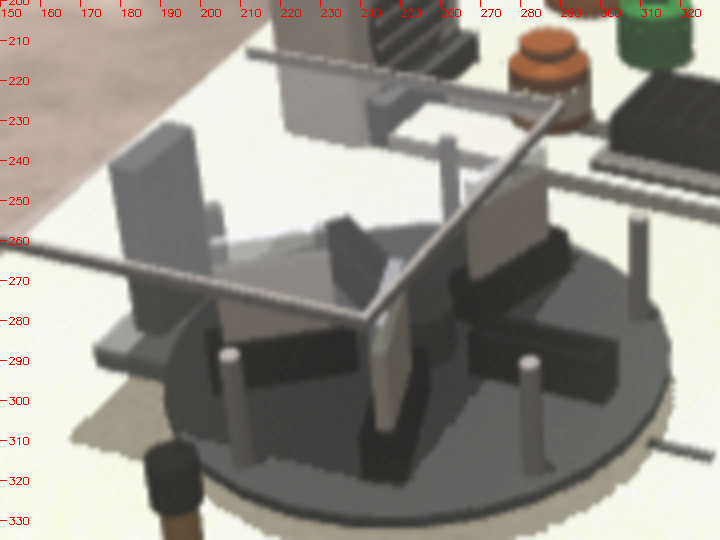

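View pics/z4.png

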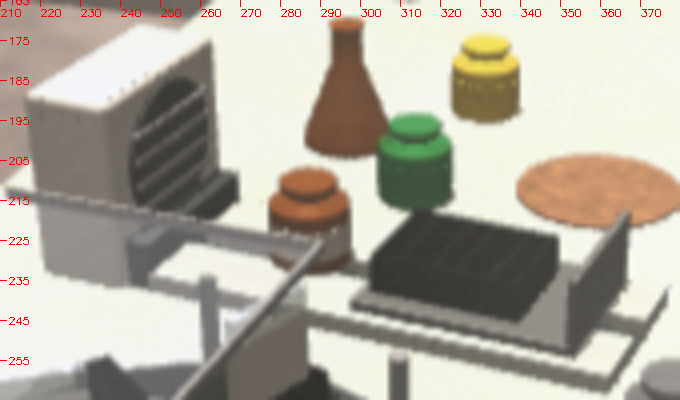

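```bash
cat > fit1.py <<'E'
from h import *
from scipy.optimize import least_squares
cs=snap('scene');cd=snap('side')
def rods(p):
    x,y,t,j=p; a=np.deg2rad(216+72*np.arange(5))+t+j
    return np.c_[x+.135*np.cos(a),y+.135*np.sin(a),np.full(5,.103)]
def cover(p):
    x,y,t,j=p; L=np.array([[-.042,.127],[-.042,-.127]]); r=R.from_euler('z',t).as_matrix()[:2,:2]
    return np.c_[L@r.T+[x,y],[.141]*2]
# order k=0:216(-y front) 1:288(-y side,back) 2:0 (rear) 3:72 (+y) 4:144(+y front)
Rs=np.array([[365.8,230.5],[346,284.5],[412,323],[466.5,285.2],[434,230.8]])
Rd=np.array([[309.5,254.5],[262,234.5],[203.5,251],[207.3,288.5],[282.3,290.5]])
Cs=np.array([[463.5,244],[348.5,243]]);Cd=np.array([[241.8,279.5],[290,226]])
def f(p,split=False):
    r=[proj(cs,rods(p))-Rs,proj(cd,rods(p))-Rd,proj(cs,cover(p))-Cs,proj(cd,cover(p))-Cd]
    return r if split else np.concatenate([a.ravel() for a in r])
s=least_squares(f,[.6,.18,0,0],loss='soft_l1'); print(s.x)
for a in f(s.x,True): print(np.round(a,1).tolist())
E
python3 fit1.py
```

```text
[ 0.61208812  0.19046691 -0.06770267 -0.00917511]
[[0.0, -1.7], [0.7, -1.5], [-0.4, -0.8], [0.4, -1.3], [0.1, -1.6]]
[[-0.9, -1.5], [-1.2, -1.3], [-1.6, -0.6], [-1.1, -1.2], [-1.0, -1.2]]
[[-0.2, -2.3], [-1.6, -1.3]]
[[-0.8, 0.4], [-0.2, -0.5]]
```

```bash
cat > fit2.py <<'E'
from h import *
from scipy.optimize import least_squares
cs=snap('scene');cd=snap('side')
def W(p,L):
    x,y,t,s=p; L=np.array(L,float); r=R.from_euler('z',t).as_matrix(); return L@r.T+[x,y,0]
def pts(p):
    s=p[3]
    A=W(p,[[s-.085,-.06,.076],[s-.085,.06,.076],[s+.085,-.06,.024],[s+.085,.06,.024],[-.21,.07,.016]])
    B=W(p,[[s-.085,-.06,.076],[s+.085,.06,.024],[-.21,.07,.016],[-.21,-.07,.016]])
    return A,B
As=np.array([[245.4,216],[293.6,218],[237.4,285.6],[287.8,287],[299.8,226]])
Bd=np.array([[367,218],[298,239.5],[361.8,262],[377,238]])
def f(p,split=False):
    A,B=pts(p); r=[proj(cs,A)-As,proj(cd,B)-Bd]
    return r if split else np.concatenate([a.ravel() for a in r])
s=least_squares(f,[.57,-.13,-.05,-.12],loss='soft_l1'); print(s.x)
for a in f(s.x,True): print(np.round(a,1).tolist())
print(back(cs,[[248.8,230.5],[293.6,232]],.024), back(cs,[[250,236.5],[285,238],[244.5,281],[280.5,283]],.054))
print('carr',W(s.x,[[s.x[3],0,0.016]]))
# jar: brown, mat
m=spotter.masks_of('scene','mat')[0]['region'];print('mat',back(cs,np.mean(cv2.findContours(m.astype(np.uint8),0,2)[0][0][:,0],0),.004))
ys,xs=np.nonzero(m);e=cv2.fitEllipse(np.c_[xs,ys].astype(np.float32)[:]);print(back(cs,[e[0]],.004))
m=spotter.masks_of('side','mat')[0]['region'];ys,xs=np.nonzero(m);print(back(cd,[[xs.mean(),ys.mean()]],.004))
# jar stopper top centre scene approx, z=.016+.066
print('jar scene stopper',back(cs,[[256,295]],.082),'side',back(cd,[[287,210]],.082))
E
python3 fit2.py
```

```text
[ 0.59156689 -0.12845762 -0.13590031 -0.0897558 ]
[[0.1, -1.3], [0.5, -0.8], [-0.6, -1.3], [0.2, 0.3], [0.3, -3.7]]
[[-1.5, -1.0], [-3.0, -0.1], [-0.2, -3.3], [-0.2, -2.0]]
[[ 0.41797747 -0.16164518  0.024     ]
 [ 0.4306416  -0.0486413   0.024     ]] [[ 0.4619903  -0.15485312  0.054     ]
 [ 0.47246599 -0.0701478   0.054     ]
 [ 0.59078335 -0.16559871  0.054     ]
 [ 0.60176915 -0.08425374  0.054     ]]
carr [[ 0.50263866 -0.11629729  0.016     ]]
mat [[ 0.46616062 -0.34420767  0.004     ]]
[[ 0.468751   -0.34550537  0.004     ]]
[[ 0.46052453 -0.34205913  0.004     ]]
jar scene stopper [[ 0.64743829 -0.13655583  0.082     ]] side [[ 0.63987704 -0.13273142  0.082     ]]
```

```bash
cat >> h.py <<'E'
def plan(x=None,y=None,z=None,yaw=None,vm=6.0):
    """yaw = world azimuth of tool z (jaw dir). rotates first (ax), then shift; prints total and rows"""
    s=sensors.get_state(); T=q2R(s['ee_rot']); p=s['eef_pos']
    zc=np.arctan2(T[1,2],T[0,2]); print('pos',np.round(p,4),'yaw',round(zc,4),'xaxis',np.round(T[:,0],3),'q6',round(s['qpos'][5],2),'F',np.round(s['ft_force'],1),'op',round(s['opening'],4),'t',round(s['clock'],2))
    if yaw is None: d=0
    else:
        d=(yaw-zc+np.pi/2)%np.pi-np.pi/2   # half-turn equivalence
    # target frame: exact down
    ya=zc+d; zt=np.array([np.cos(ya),np.sin(ya),0]); xt=np.array([0,0,-1.]); Tt=np.c_[xt,np.cross(zt,xt),zt]
    rv=R.from_matrix(T.T@Tt).as_rotvec()
    tgt=np.array([p[i] if v is None else v for i,v in enumerate((x,y,z))])
    print('turn',np.round(rv,3),'then shift cm (x,y,z tool)',np.round((tgt-p)@Tt*100,2), 'tool y in world',np.round(Tt[:,1],3))
E
python3 - <<'E'
from h import *
c=snap('wrist');s=sensors.get_state();T=q2R(s['ee_rot'])
print(T); print('cam in tool',(c['origin']-s['eef_pos'])@T, T.T@camR(c))
plan(.50,-.12,.35,-.12)
E
```

```text
[[-2.99529814e-05  9.10302537e-01  4.13943583e-01]
 [-3.33794208e-06  4.13943583e-01 -9.10302538e-01]
 [-1.00000000e+00 -2.86479947e-05 -9.36030728e-06]]
cam in tool [-1.43480271e-01  6.40219501e-02  3.81060869e-05] [[ 4.19225515e-05  2.58180893e-01 -9.66096592e-01]
 [-6.97951471e-05  9.66096591e-01  2.58180890e-01]
 [ 9.99999997e-01  5.66052521e-05  5.85210075e-05]]
pos [ 0.2587 -0.569   0.2313] yaw -1.144 xaxis [-0. -0. -1.] q6 -0.07 F [0.4 0.2 0.2] op 0.0853 t 1.85
turn [-1.024 -0.     0.   ] then shift cm (x,y,z tool) [-11.87  47.46  18.58] tool y in world [0.12  0.993 0.   ]
```

>>> {"fn": "step_arm", "kwargs": {
  "increments": [
    {"x":-2,"ax":-0.171},
    {"x":-2,"ax":-0.171},
    {"x":-2,"ax":-0.171},
    {"x":-2,"ax":-0.171},
    {"x":-2,"ax":-0.171},
    {"x":-2,"ax":-0.169},
    {"y":4.75,"z":1.86},
    {"y":4.75,"z":1.86},
    {"y":4.75,"z":1.86},
    {"y":4.75,"z":1.86},
    {"y":4.75,"z":1.86},
    {"y":4.75,"z":1.86},
    {"y":4.75,"z":1.86},
    {"y":4.75,"z":1.86},
    {"y":4.75,"z":1.86},
    {"y":4.75,"z":1.86},
    {},
    {}
  ]
}}

```text
invalid input
```

```bash
python3 - <<'E'
from h import *
c=snap('wrist','w1.png'); plan(.645,-.135,.12,1.43)
E
```

```text
pos [ 0.2587 -0.5689  0.2313] yaw -1.144 xaxis [-0.  0. -1.] q6 -0.07 F [-0.8  0.3  0.2] op 0.0855 t 1.9
turn [ 0.568 -0.     0.   ] then shift cm (x,y,z tool) [ 11.13  32.16 -48.39] tool y in world [ 0.99 -0.14  0.  ]
```

View pics/w1.png

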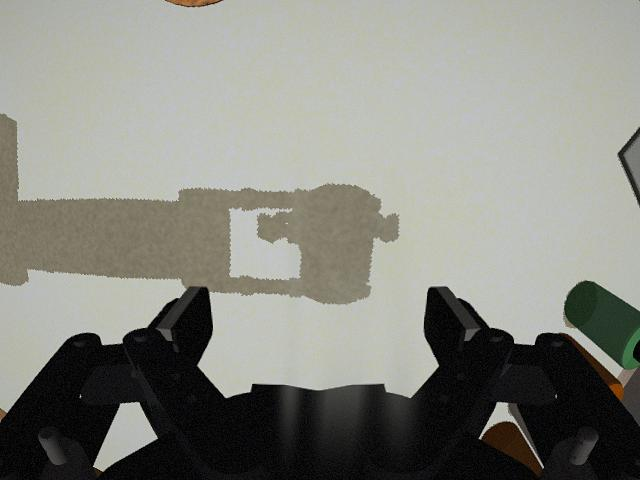

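>>> {"fn": "step_arm", "kwargs": {
  "increments": [
    {"x":-2,"y":0,"z":0,"ax":-0.171,"ay":0,"az":0},
    {"x":-2,"y":0,"z":0,"ax":-0.171,"ay":0,"az":0},
    {"x":-2,"y":0,"z":0,"ax":-0.171,"ay":0,"az":0},
    {"x":-2,"y":0,"z":0,"ax":-0.171,"ay":0,"az":0},
    {"x":-2,"y":0,"z":0,"ax":-0.171,"ay":0,"az":0},
    {"x":-2,"y":0,"z":0,"ax":-0.169,"ay":0,"az":0},
    {"x":0,"y":4.75,"z":1.86,"ax":0,"ay":0,"az":0},
    {"x":0,"y":4.75,"z":1.86,"ax":0,"ay":0,"az":0},
    {"x":0,"y":4.75,"z":1.86,"ax":0,"ay":0,"az":0},
    {"x":0,"y":4.75,"z":1.86,"ax":0,"ay":0,"az":0},
    {"x":0,"y":4.75,"z":1.86,"ax":0,"ay":0,"az":0},
    {"x":0,"y":4.75,"z":1.86,"ax":0,"ay":0,"az":0},
    {"x":0,"y":4.75,"z":1.86,"ax":0,"ay":0,"az":0},
    {"x":0,"y":4.75,"z":1.86,"ax":0,"ay":0,"az":0},
    {"x":0,"y":4.75,"z":1.86,"ax":0,"ay":0,"az":0},
    {"x":0,"y":4.75,"z":1.86,"ax":0,"ay":0,"az":0},
    {"x":0,"y":0,"z":0,"ax":0,"ay":0,"az":0}
  ]
}}

```text
clock: 4.03
eef_pos: [0.5013, -0.1167, 0.3514]
ee_rot: [0.706, 0.041, 0.706, -0.04]
ft_force: [0.6, -0.9, 0.1]
opening: 0.0852
```

```bash
python3 - <<'E'
from h import *
c=snap('wrist','w1.png'); plan(.645,-.135,.12,1.43)
E
```

```text
pos [ 0.5006 -0.1184  0.3512] yaw -0.1165 xaxis [-0. -0. -1.] q6 -0.2 F [-0.4 -1.2 -0.1] op 0.0855 t 4.08
turn [-1.547e+00 -1.000e-03  0.000e+00] then shift cm (x,y,z tool) [ 23.12 -14.53   0.38] tool y in world [-0.99  0.14  0.  ]
```

View pics/w1.png

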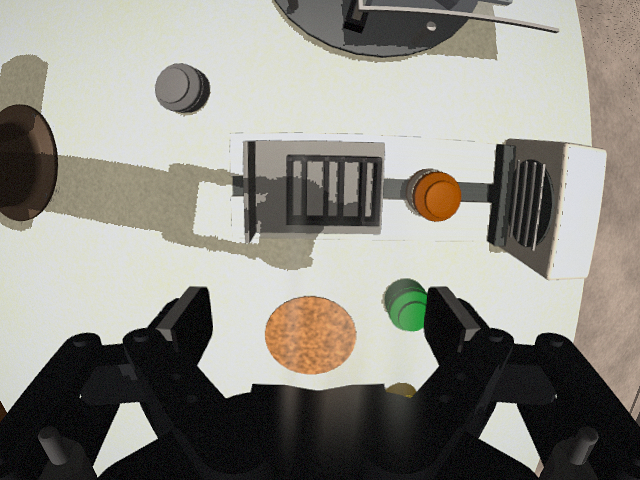

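```bash
cat >> h.py <<'E'
def wproj(c,P):
    P=np.atleast_2d(P); K=np.array(c['mtx']); p=((P-np.array(c['origin']))@camR(c))*[1,-1,-1]
    return cv2.fisheye.projectPoints(p.reshape(-1,1,3),np.zeros(3),np.zeros(3),K,np.zeros(4))[0][:,0]
def wback(c,uv,z):
    K=np.array(c['mtx']); u=cv2.fisheye.undistortPoints(np.atleast_2d(uv).astype(float).reshape(-1,1,2),K,np.zeros(4))[:,0]
    d=np.c_[u[:,0],-u[:,1],-np.ones(len(u))]@camR(c).T; o=np.array(c['origin'])
    return o+d*((z-o[2])/d[:,2])[:,None]
def zoom(im,x0,y0,w,h,f,fn):
    o=cv2.resize(im[y0:y0+h,x0:x0+w],None,fx=f,fy=f,interpolation=cv2.INTER_CUBIC)
    for i in range(0,w,10): cv2.line(o,(i*f,0),(i*f,6),(0,0,255),1); cv2.putText(o,str(x0+i),(i*f,16),0,.35,(0,0,255),1)
    for i in range(0,h,10): cv2.line(o,(0,i*f),(6,i*f),(0,0,255),1); cv2.putText(o,str(y0+i),(8,i*f+4),0,.35,(0,0,255),1)
    cv2.imwrite('pics/'+fn,o)
E
python3 - <<'E'
from h import *
im=cv2.imread('pics/w1.png')
zoom(im,225,125,170,125,4,'w1a.png')
zoom(im,370,125,170,150,4,'w1b.png')
E
```

```text
(no output)
```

View pics/w1a.png

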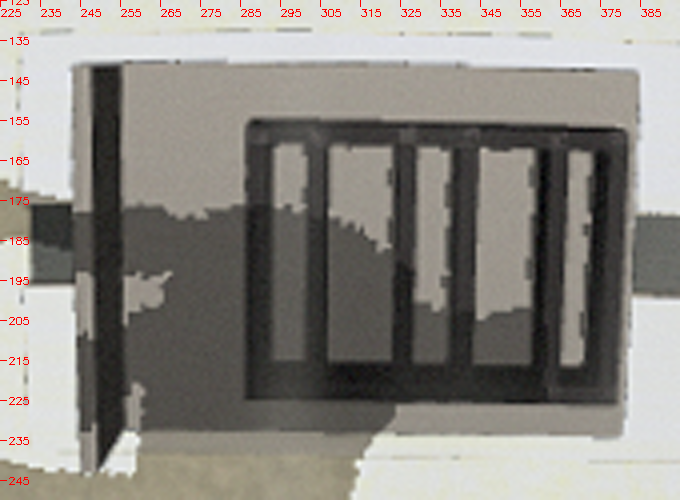

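View pics/w1b.png

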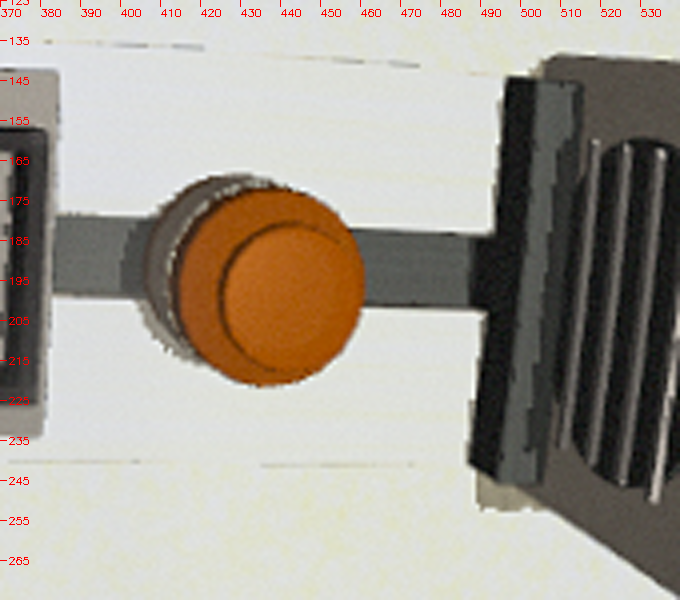

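```bash
cat > fit3.py <<'E'
from h import *
from scipy.optimize import least_squares
c=snap('wrist'); cs=snap('scene')
b=wback(c,[[286.8,155],[381.8,157],[379.2,225],[286.8,224.5]],.054); print(b,b.mean(0))
print('yaws',np.arctan2(*(b[1]-b[0])[[1,0]]),np.arctan2(*(b[2]-b[3])[[1,0]]),'dims',np.linalg.norm(b[1]-b[0]),np.linalg.norm(b[2]-b[1]))
p=wback(c,[[243.2,140.8],[384.5,142.5],[380.5,234]],.024);print(p,(p[0]+p[2])/2,np.linalg.norm(p[1]-p[0]),np.linalg.norm(p[2]-p[1]),np.arctan2(*(p[1]-p[0])[[1,0]]))
t=wback(c,[[236,133.5],[482,144.5],[400,240.6],[472,241.5],[370,135]],.016);print('track edges',t)
g=wback(c,[[240,186],[388,188.5],[480,192.5]],.016);print('groove',g)
st=wback(c,[[496,144.5],[487,242]],.04);print('stop topfront?',st)
print('jar',wback(c,[[441,198]],.082),'mat')
m=spotter.masks_of('wrist','mat')[0]['region'];ys,xs=np.nonzero(m);print(wback(c,[[xs.mean(),ys.mean()]],.004),xs.min(),xs.max(),ys.min(),ys.max())
E
python3 fit3.py
```

```text
[[ 0.46808938 -0.07147373  0.054     ]
 [ 0.57993285 -0.08627531  0.054     ]
 [ 0.56963064 -0.16907554  0.054     ]
 [ 0.4569707  -0.15533091  0.054     ]] [ 0.51865589 -0.12053887  0.054     ]
yaws -0.1315772806419246 -0.1214011551463762 dims 0.11281865733450905 0.0834386894288713
[[ 0.41241962 -0.04694917  0.024     ]
 [ 0.59017063 -0.07028832  0.024     ]
 [ 0.57470705 -0.18933174  0.024     ]] [ 0.49356334 -0.11814046  0.024     ] 0.17927669851759426 0.12004357297873645 -0.13055561086956757
track edges [[ 0.40262461 -0.03591494  0.016     ]
 [ 0.72888379 -0.0824586   0.016     ]
 [ 0.60216121 -0.20408516  0.016     ]
 [ 0.70881151 -0.21834615  0.016     ]
 [ 0.57370486 -0.05917592  0.016     ]]
groove [[ 0.3980097  -0.1050231   0.016     ]
 [ 0.59073249 -0.13110759  0.016     ]
 [ 0.72238673 -0.14879943  0.016     ]]
stop topfront? [[ 0.73877447 -0.08200768  0.04      ]
 [ 0.72179828 -0.21368007  0.04      ]]
jar [[ 0.64184213 -0.13775836  0.082     ]] mat
[[ 0.46310097 -0.3387002   0.004     ]] 265 356 295 372
```

>>> {"fn": "step_arm", "kwargs": {
  "increments": [
    {"x":0,"y":0,"z":0,"ax":-0.172,"ay":0,"az":0},
    {"x":0,"y":0,"z":0,"ax":-0.172,"ay":0,"az":0},
    {"x":0,"y":0,"z":0,"ax":-0.172,"ay":0,"az":0},
    {"x":0,"y":0,"z":0,"ax":-0.172,"ay":0,"az":0},
    {"x":0,"y":0,"z":0,"ax":-0.172,"ay":0,"az":0},
    {"x":0,"y":0,"z":0,"ax":-0.172,"ay":0,"az":0},
    {"x":0,"y":0,"z":0,"ax":-0.172,"ay":0,"az":0},
    {"x":0,"y":0,"z":0,"ax":-0.172,"ay":0,"az":0},
    {"x":0,"y":0,"z":0,"ax":-0.172,"ay":0,"az":0},
    {"x":4,"y":-4.8,"z":0,"ax":0,"ay":0,"az":0},
    {"x":4,"y":-4.8,"z":0.2,"ax":0,"ay":0,"az":0},
    {"x":4,"y":-4.7,"z":0.2,"ax":0,"ay":0,"az":0},
    {"x":4,"y":0,"z":0,"ax":0,"ay":0,"az":0},
    {"x":0,"y":0,"z":0,"ax":0,"ay":0,"az":0}
  ]
}}

```text
clock: 5.98
eef_pos: [0.6386, -0.1368, 0.1861]
ee_rot: [0.533, -0.459, 0.537, 0.466]
ft_force: [-0.7, -0.2, 0.3]
opening: 0.0854
```

```bash
python3 - <<'E'
from h import *
c=snap('wrist','w2.png'); plan(.643,-.136,.028,1.435)
E
```

```text
pos [ 0.6405 -0.1372  0.1895] yaw 1.426 xaxis [-0.005  0.001 -1.   ] q6 -1.7 F [-0.3  0.3  0.6] op 0.0857 t 6.03
turn [-0.009  0.    -0.005] then shift cm (x,y,z tool) [16.15 -0.23  0.15] tool y in world [-0.991  0.135  0.   ]
```

View pics/w2.png

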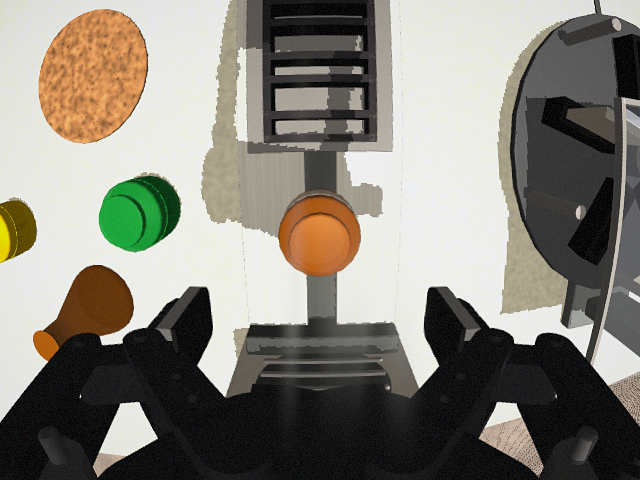

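```bash
python3 - <<'E'
from h import *
c=snap('wrist'); print(wback(c,[[319.5,240]],.082)); plan(.643,-.136,.028,1.435)
E
```

```text
[[ 0.64548792 -0.1373084   0.082     ]]
pos [ 0.6421 -0.1374  0.192 ] yaw 1.4263 xaxis [ 0. -0. -1.] q6 -1.7 F [ 1.2 -0.1  0.5] op 0.0857 t 6.08
turn [-0.009 -0.     0.   ] then shift cm (x,y,z tool) [16.4  -0.07  0.15] tool y in world [-0.991  0.135  0.   ]
```

>>> {"fn": "step_arm", "kwargs": {
  "increments": [
    {"x":3.4,"y":-0.2,"z":0,"ax":0,"ay":0,"az":0},
    {"x":4,"y":0,"z":0,"ax":0,"ay":0,"az":0},
    {"x":4,"y":0,"z":0,"ax":0,"ay":0,"az":0},
    {"x":3,"y":0,"z":0,"ax":0,"ay":0,"az":0},
    {"x":2,"y":0,"z":0,"ax":0,"ay":0,"az":0},
    {"x":0,"y":0,"z":0,"ax":0,"ay":0,"az":0}
  ]
}}

```text
clock: 6.82
eef_pos: [0.6442, -0.1366, 0.0277]
ee_rot: [0.534, -0.463, 0.535, 0.463]
ft_force: [1.1, -0.8, -0.1]
opening: 0.0853
```

>>> {"fn": "step_arm", "kwargs": {
  "increments": [
    {"x":0,"y":0,"z":0,"ax":0,"ay":0,"az":0},
    {"x":0,"y":0,"z":0,"ax":0,"ay":0,"az":0},
    {"x":0,"y":0,"z":0,"ax":0,"ay":0,"az":0},
    {"x":0,"y":0,"z":0,"ax":0,"ay":0,"az":0}
  ],
  "jaw": 160
}}

```text
clock: 7.32
eef_pos: [0.6467, -0.1369, 0.0302]
ee_rot: [0.535, -0.465, 0.533, 0.462]
ft_force: [-0.1, -0.4, 6.2]
opening: 0.0602
```

>>> {"fn": "step_arm", "kwargs": {
  "increments": [
    {"x":-2,"y":0,"z":0,"ax":0,"ay":0,"az":0},
    {"x":-5,"y":0,"z":0,"ax":0,"ay":0,"az":0},
    {"x":-5,"y":0,"z":0,"ax":0,"ay":0,"az":0},
    {"x":0,"y":0,"z":0,"ax":0,"ay":0,"az":0},
    {"x":0,"y":0,"z":0,"ax":0,"ay":0,"az":0}
  ]
}}

```text
clock: 7.95
eef_pos: [0.6434, -0.136, 0.1472]
ee_rot: [0.534, -0.463, 0.535, 0.463]
ft_force: [-0.1, 0.4, -3.4]
opening: 0.0604
```

```bash
python3 - <<'E'
from h import *
plan(.465,-.341,.018,1.435)
E
```

```text
pos [ 0.6434 -0.136   0.1472] yaw 1.4281 xaxis [-0.001  0.    -1.   ] q6 -1.7 F [-0.1  0.4 -3.4] op 0.0604 t 7.95
turn [-0.007  0.    -0.001] then shift cm (x,y,z tool) [ 12.92  14.9  -22.73] tool y in world [-0.991  0.135  0.   ]
```

>>> {"fn": "step_arm", "kwargs": {
  "increments": [
    {"x":0,"y":2,"z":-3,"ax":0,"ay":0,"az":0},
    {"x":0,"y":2,"z":-3,"ax":0,"ay":0,"az":0},
    {"x":0,"y":2,"z":-3,"ax":0,"ay":0,"az":0},
    {"x":0,"y":2,"z":-3,"ax":0,"ay":0,"az":0},
    {"x":0,"y":2,"z":-3,"ax":0,"ay":0,"az":0},
    {"x":0,"y":2,"z":-3,"ax":0,"ay":0,"az":0},
    {"x":0,"y":2,"z":-3,"ax":0,"ay":0,"az":0},
    {"x":0,"y":0.9,"z":-1.7,"ax":0,"ay":0,"az":0},
    {"x":4,"y":0,"z":0,"ax":0,"ay":0,"az":0},
    {"x":4,"y":0,"z":0,"ax":0,"ay":0,"az":0},
    {"x":2,"y":0,"z":0,"ax":0,"ay":0,"az":0},
    {"x":1.5,"y":0,"z":0,"ax":0,"ay":0,"az":0},
    {"x":0.7,"y":0,"z":0,"ax":0,"ay":0,"az":0},
    {"x":0.5,"y":0,"z":0,"ax":0,"ay":0,"az":0},
    {"x":0,"y":0,"z":0,"ax":0,"ay":0,"az":0},
    {"x":0,"y":0,"z":0,"ax":0,"ay":0,"az":0}
  ]
}}

```text
clock: 9.95
eef_pos: [0.4651, -0.3403, 0.0211]
ee_rot: [0.534, -0.464, 0.534, 0.462]
ft_force: [-0.6, 0.8, -2.8]
opening: 0.0604
```

```bash
python3 - <<'E'
from h import *
snap('wrist','w3.png');plan(.465,-.341,.018,1.435)
E
```

```text
pos [ 0.4651 -0.3402  0.0211] yaw 1.428 xaxis [ 0.001 -0.001 -1.   ] q6 -2.14 F [-0.1 -0.  -2.1] op 0.0604 t 10.0
turn [-0.007 -0.001  0.001] then shift cm (x,y,z tool) [ 0.31 -0.   -0.08] tool y in world [-0.991  0.135  0.   ]
```

View pics/w3.png

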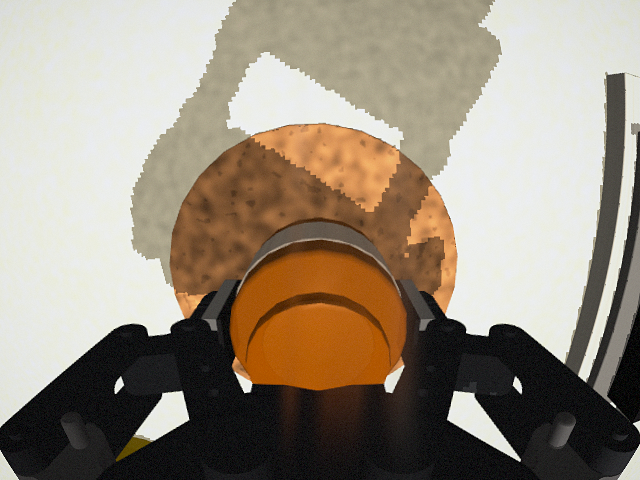

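Looks centred. Lower 3 mm, release, rise.

>>> {"fn": "step_arm", "kwargs": {
  "increments": [
    {"x":0.25,"y":0,"z":0,"ax":0,"ay":0,"az":0},
    {"x":0,"y":0,"z":0,"ax":0,"ay":0,"az":0},
    {"x":0,"y":0,"z":0,"ax":0,"ay":0,"az":0}
  ]
}}

```text
clock: 10.38
eef_pos: [0.4649, -0.3402, 0.0182]
ee_rot: [0.534, -0.463, 0.534, 0.463]
ft_force: [0.3, 0.2, 0.8]
opening: 0.0605
```

>>> {"fn": "step_arm", "kwargs": {
  "increments": [
    {"x":0,"y":0,"z":0,"ax":0,"ay":0,"az":0},
    {"x":0,"y":0,"z":0,"ax":0,"ay":0,"az":0},
    {"x":0,"y":0,"z":0,"ax":0,"ay":0,"az":0},
    {"x":-2,"y":0,"z":0,"ax":0,"ay":0,"az":0},
    {"x":-4,"y":0,"z":0,"ax":0,"ay":0,"az":0},
    {"x":-6,"y":0,"z":0,"ax":0,"ay":0,"az":0},
    {"x":-6,"y":0,"z":0,"ax":0,"ay":0,"az":0},
    {"x":-6,"y":0,"z":0,"ax":0,"ay":0,"az":0}
  ],
  "jaw": 0
}}

```text
clock: 11.38
eef_pos: [0.4644, -0.3397, 0.2614]
ee_rot: [0.535, -0.464, 0.534, 0.462]
ft_force: [0.2, -0.6, -1.0]
opening: 0.0852
```

```bash
python3 - <<'E'
from h import *
c=snap('wrist','w4.png');
m=spotter.masks_of('wrist','mat')
for d in m: print(d['score'],d['extent'])
m=spotter.masks_of('wrist','jar_mid')
for d in m: print(d['score'],d['extent'])
yaw=-.065; u=np.array([np.cos(yaw),np.sin(yaw)]);v=np.array([-u[1],u[0]])
C=np.array([.612,.1905])
st=C-.110*u+.115*v; print(st); plan(st[0],st[1],.2,yaw+np.pi/2)
E
```

```text
0.7 [251.3, 131.3, 377.7, 260.8]
0.87 [199.8, 296.8, 244.0, 359.8]
0.86 [349.9, 286.9, 405.7, 355.6]
0.79 [575.3, 47.7, 638.5, 96.5]
0.77 [284.9, 172.9, 351.4, 234.2]
0.54 [463.8, 128.4, 586.2, 280.8]
[0.50970203 0.31240211]
pos [ 0.4671 -0.342   0.2648] yaw 1.4281 xaxis [ 0.009 -0.008 -1.   ] q6 -2.14 F [0.8 0.1 0. ] op 0.0852 t 11.53
turn [-0.078 -0.007  0.01 ] then shift cm (x,y,z tool) [ 6.48  0.   65.57] tool y in world [-0.998  0.065  0.   ]
```

View pics/w4.png

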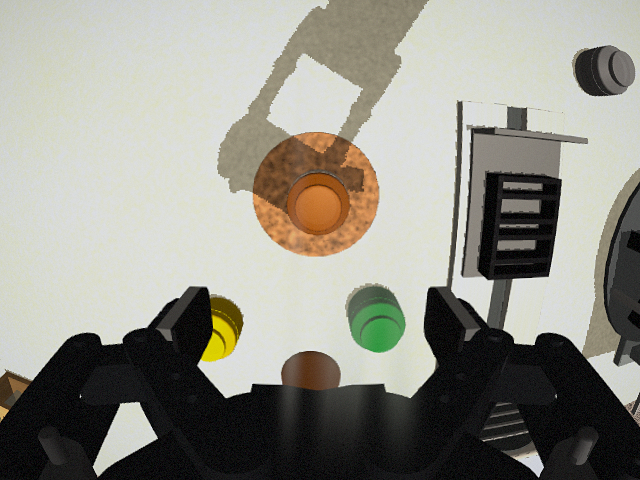

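>>> {"fn": "step_arm", "kwargs": {
  "increments": [
    {"x":0,"y":0,"z":0,"ax":-0.078,"ay":0,"az":0},
    {"x":0,"y":-0.3,"z":5.4,"ax":0,"ay":0,"az":0},
    {"x":0,"y":-0.3,"z":5.4,"ax":0,"ay":0,"az":0},
    {"x":0,"y":-0.3,"z":5.4,"ax":0,"ay":0,"az":0},
    {"x":0,"y":-0.3,"z":5.4,"ax":0,"ay":0,"az":0},
    {"x":0,"y":-0.3,"z":5.4,"ax":0,"ay":0,"az":0},
    {"x":0,"y":-0.3,"z":5.4,"ax":0,"ay":0,"az":0},
    {"x":0,"y":-0.3,"z":5.4,"ax":0,"ay":0,"az":0},
    {"x":0,"y":-0.3,"z":5.4,"ax":0,"ay":0,"az":0},
    {"x":0,"y":-0.3,"z":5.4,"ax":0,"ay":0,"az":0},
    {"x":0,"y":-0.3,"z":4.9,"ax":0,"ay":0,"az":0},
    {"x":0,"y":0,"z":0,"ax":0,"ay":0,"az":0},
    {"x":0,"y":0,"z":0,"ax":0,"ay":0,"az":0}
  ],
  "jaw": 255
}}

```text
clock: 13.15
eef_pos: [0.5281, 0.1917, 0.2569]
ee_rot: [0.515, -0.484, 0.517, 0.484]
ft_force: [-0.2, -0.2, 0.5]
opening: -0.0002
```

```bash
python3 - <<'E'
from h import *
c=snap('wrist','w5.png');
np.save('w5.npy',{k:np.array(c[k]) for k in('mtx','origin','attitude')},allow_pickle=True)
plan()
zoom(cv2.imread('pics/w5.png'),0,0,640,480,1,'w5g.png')
E
```

```text
pos [0.5283 0.1911 0.2571] yaw 1.5056 xaxis [-0.002 -0.001 -1.   ] q6 -1.24 F [-0.  -0.1  0.4] op -0.0 t 13.2
turn [-0.    -0.001 -0.002] then shift cm (x,y,z tool) [0. 0. 0.] tool y in world [-0.998  0.065  0.   ]
```

View pics/w5g.png

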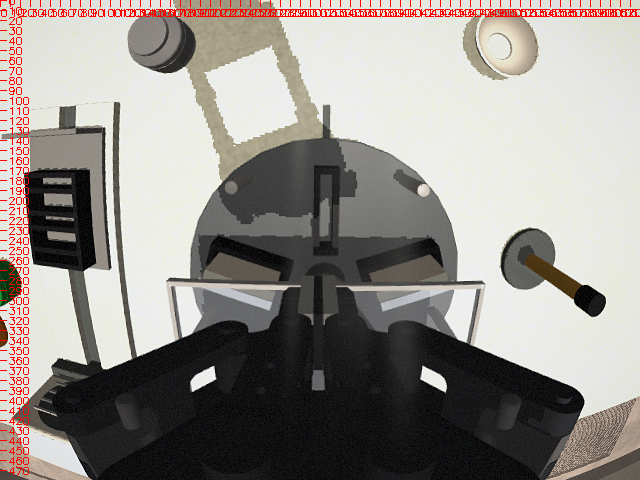

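```bash
python3 - <<'E'
from h import *
im=cv2.imread('pics/w5.png');zoom(im,210,140,230,150,3,'w5a.png')
E
```

```text
(no output)
```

View pics/w5a.png

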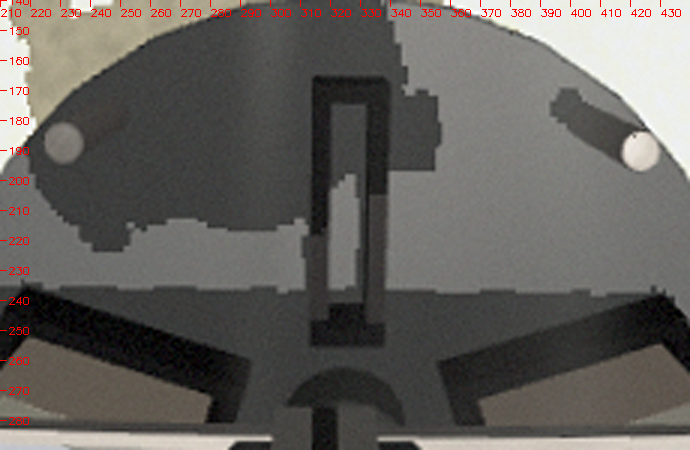

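```bash
python3 - <<'E'
from h import *
c=np.load('w5.npy',allow_pickle=True).item()
r=wback(c,[[231.3,187.3],[423.7,190.3]],.103);print('rods',r,r.mean(0),np.linalg.norm(r[1]-r[0]),'exp',2*.135*np.sin(np.deg2rad(36)))
d=r[1]-r[0]; t=np.arctan2(d[1],d[0])-np.pi/2; print('yaw',t)
C=r.mean(0)[:2]+.135*np.cos(np.deg2rad(36))*np.array([np.cos(t),np.sin(t)]);print('axis',C)
s=wback(c,[[314,165.7],[340,165.7],[338.3,255],[313.3,255]],.060);print(s,s.mean(0),np.linalg.norm(s[1]-s[0]),np.linalg.norm(s[2]-s[1]))
d=(s[2]+s[3]-s[0]-s[1]);print('slot yaw',np.arctan2(d[1],d[0]))
k=wback(c,[[168,281],[485,285]],.144);print('cover',k,np.linalg.norm(k[1]-k[0]),np.arctan2(*(k[1]-k[0])[[1,0]])-np.pi/2)
E
```

```text
rods [[0.49720763 0.12169292 0.103     ]
 [0.50949642 0.27993034 0.103     ]] [0.50335202 0.20081163 0.103     ] 0.15871387947565538 exp 0.15870201811896775
yaw -0.0775049298424002
axis [0.61224145 0.19235522]
[[0.48801494 0.18985182 0.06      ]
 [0.48946434 0.2135863  0.06      ]
 [0.57484362 0.20756491 0.06      ]
 [0.57328981 0.18351032 0.06      ]] [0.53140318 0.19862834 0.06      ] 0.02377869760766325 0.08559134399377194
slot yaw -0.07231778191378097
cover [[0.56117876 0.0703921  0.144     ]
 [0.58126793 0.32198883 0.144     ]] 0.25239747777406774 -0.07967764593189974
```

```bash
cat >> h.py <<'E'
C=np.array([.6122,.1922]);TI=-.075
def idx(x,y): 
    c,s=np.cos(TI),np.sin(TI); return C+[c*x-s*y,s*x+c*y]
E
python3 - <<'E'
from h import *
p=idx(-.114,.118); plan(p[0],p[1],.082,TI+np.pi/2)
a=np.deg2rad(np.array([144,150,156,162,168,174,180,184])); x=.135*np.cos(a)-.005;y=.135*np.sin(a)+.021
print(np.round(x*100,2),np.round(y*100,2)); x=np.r_[-.114,x];y=np.r_[.118,y]
print('tool y',np.round(-np.diff(x)*100,2),'z',np.round(np.diff(y)*100,2))
E
```

```text
pos [0.5283 0.1911 0.2571] yaw 1.5056 xaxis [-0.002 -0.001 -1.   ] q6 -1.24 F [-0.  -0.1  0.4] op -0.0 t 13.2
turn [ 0.01  -0.001 -0.002] then shift cm (x,y,z tool) [17.51  3.05 12.54] tool y in world [-0.997  0.075  0.   ]
[-11.42 -12.19 -12.83 -13.34 -13.7  -13.93 -14.   -13.97] [10.04  8.85  7.59  6.27  4.91  3.51  2.1   1.16]
tool y [ 0.02  0.77  0.64  0.51  0.37  0.22  0.07 -0.03] z [-1.76 -1.19 -1.26 -1.32 -1.36 -1.4  -1.41 -0.94]
```

>>> {"fn": "step_arm", "kwargs": {
  "increments": [
    {"x":0,"y":1,"z":4,"ax":0.01,"ay":0,"az":0},
    {"x":0,"y":1,"z":4,"ax":0,"ay":0,"az":0},
    {"x":2.5,"y":1.05,"z":4.5,"ax":0,"ay":0,"az":0},
    {"x":5,"y":0,"z":0,"ax":0,"ay":0,"az":0},
    {"x":5,"y":0,"z":0,"ax":0,"ay":0,"az":0},
    {"x":5,"y":0,"z":0,"ax":0,"ay":0,"az":0},
    {"x":0,"y":0,"z":0,"ax":0,"ay":0,"az":0},
    {"x":0,"y":0,"z":0,"ax":0,"ay":0,"az":0}
  ]
}}

```text
clock: 14.2
eef_pos: [0.5091, 0.3186, 0.0845]
ee_rot: [0.519, -0.481, 0.518, 0.48]
ft_force: [0.6, 1.4, 0.8]
opening: 0.0001
```

```bash
python3 - <<'E'
from h import *
p=idx(-.114,.118);c=snap('wrist','w6.png');plan(p[0],p[1],.082,TI+np.pi/2)
E
```

```text
pos [0.5099 0.3193 0.0855] yaw 1.4949 xaxis [ 0.004  0.002 -1.   ] q6 -1.01 F [0.3 0.2 0.6] op -0.0001 t 14.25
turn [-0.001  0.002  0.004] then shift cm (x,y,z tool) [ 0.35  0.25 -0.11] tool y in world [-0.997  0.075  0.   ]
```

View pics/w6.png

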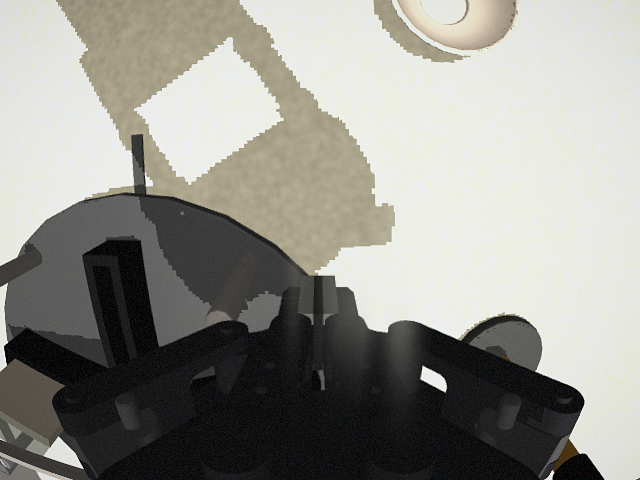

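>>> {"fn": "step_arm", "kwargs": {
  "increments": [
    {"x":0.2,"y":0.2,"z":-0.9,"ax":0,"ay":0,"az":0},
    {"x":0,"y":0,"z":-0.8,"ax":0,"ay":0,"az":0},
    {"x":0,"y":0.4,"z":-0.6,"ax":0,"ay":0,"az":0},
    {"x":0,"y":0.4,"z":-0.6,"ax":0,"ay":0,"az":0},
    {"x":0,"y":0.6,"z":-1.2,"ax":0,"ay":0,"az":0},
    {"x":0,"y":0.5,"z":-1.3,"ax":0,"ay":0,"az":0},
    {"x":0,"y":0.4,"z":-1.4,"ax":0,"ay":0,"az":0},
    {"x":0,"y":0.2,"z":-1.4,"ax":0,"ay":0,"az":0},
    {"x":0,"y":0.1,"z":-1.4,"ax":0,"ay":0,"az":0},
    {"x":0,"y":0,"z":-1.0,"ax":0,"ay":0,"az":0},
    {"x":0,"y":0,"z":-0.6,"ax":0,"ay":0,"az":0},
    {"x":0,"y":0,"z":0,"ax":0,"ay":0,"az":0}
  ]
}}

```text
clock: 15.75
eef_pos: [0.4719, 0.2089, 0.0809]
ee_rot: [0.519, -0.481, 0.518, 0.481]
ft_force: [0.3, -0.3, -0.7]
opening: 0.0002
```

```bash
python3 - <<'E'
from h import *
c=snap('wrist','w7.png');snap('side','s7.png');plan()
E
```

```text
pos [0.4719 0.2095 0.081 ] yaw 1.4958 xaxis [ 0.001  0.    -1.   ] q6 -1.16 F [ 0.4 -0.1 -0.2] op -0.0002 t 15.85
turn [-0.     0.     0.001] then shift cm (x,y,z tool) [0. 0. 0.] tool y in world [-0.997  0.075  0.   ]
```

View pics/w7.png

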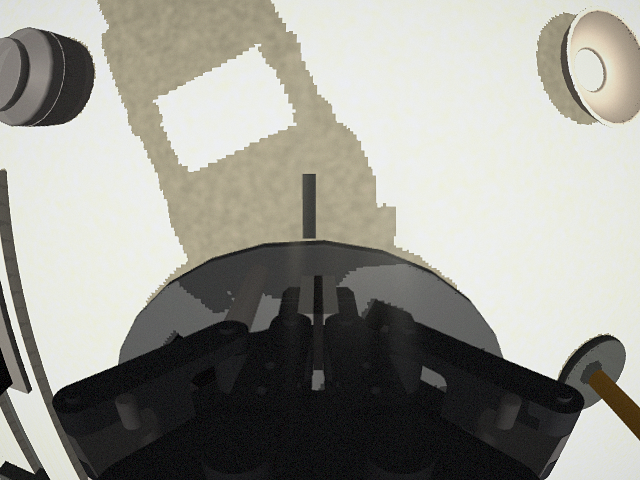

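View pics/s7.png

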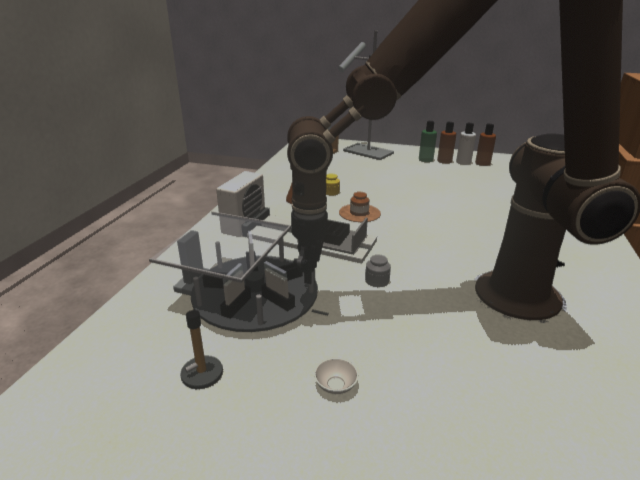

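>>> {"fn": "step_arm", "kwargs": {
  "increments": [
    {"x":0,"y":0,"z":-0.6,"ax":0,"ay":0,"az":0},
    {"x":0,"y":0,"z":-0.6,"ax":0,"ay":0,"az":0},
    {"x":0,"y":0,"z":0,"ax":0,"ay":0,"az":0}
  ]
}}

```text
clock: 16.23
eef_pos: [0.4703, 0.197, 0.0807]
ee_rot: [0.518, -0.481, 0.519, 0.481]
ft_force: [-0.5, -0.4, -0.4]
opening: -0.0003
```

```bash
python3 - <<'E'
from h import *
c=snap('wrist','w8.png');snap('side','s8.png');plan()
zoom(cv2.imread('pics/s8.png'),150,200,190,140,4,'s8.png')
E
```

```text
pos [0.4704 0.1974 0.0808] yaw 1.4957 xaxis [ 0.  0. -1.] q6 -1.18 F [0.5 0.1 0.4] op 0.0001 t 16.32
turn [-0.  0.  0.] then shift cm (x,y,z tool) [0. 0. 0.] tool y in world [-0.997  0.075  0.   ]
```

View pics/s8.png

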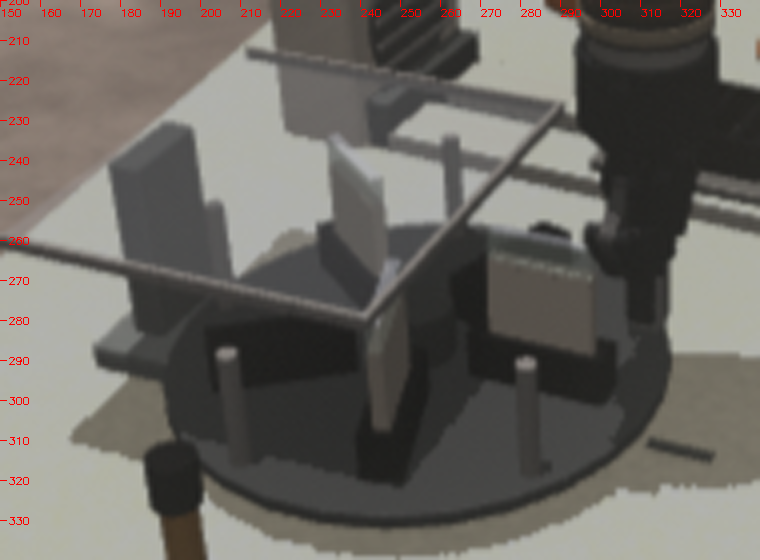

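View pics/w8.png

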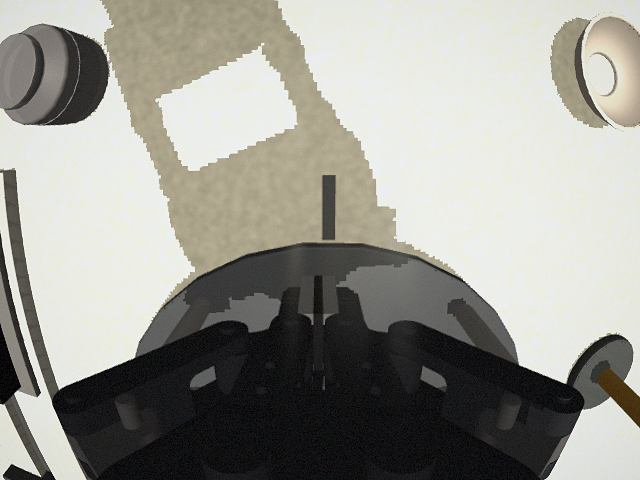

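>>> {"fn": "step_arm", "kwargs": {
  "increments": [
    {"x":-3,"y":0,"z":0,"ax":0,"ay":0,"az":0},
    {"x":-5,"y":0,"z":0,"ax":0,"ay":0,"az":0},
    {"x":-5,"y":0,"z":0,"ax":0,"ay":0,"az":0},
    {"x":-1,"y":-3,"z":0,"ax":0,"ay":0,"az":0},
    {"x":0,"y":-3.2,"z":0.5,"ax":0,"ay":0,"az":0},
    {"x":0,"y":0,"z":0,"ax":0,"ay":0,"az":0},
    {"x":0,"y":0,"z":0,"ax":0,"ay":0,"az":0}
  ]
}}

```text
clock: 17.2
eef_pos: [0.5316, 0.1977, 0.2201]
ee_rot: [0.518, -0.481, 0.519, 0.481]
ft_force: [-0.6, -0.3, 0.1]
opening: -0.0003
```

>>> {"fn": "step_arm", "kwargs": {
  "increments": [
    {"x":0,"y":0,"z":0,"ax":0,"ay":0,"az":0},
    {"x":0,"y":0,"z":0,"ax":0,"ay":0,"az":0}
  ],
  "jaw": 110
}}

```text
clock: 17.45
eef_pos: [0.5318, 0.1978, 0.2206]
ee_rot: [0.518, -0.481, 0.518, 0.481]
ft_force: [0.5, 0.6, -0.2]
opening: 0.0359
```

```bash
python3 - <<'E'
from h import *
c=snap('wrist','w9.png');p=idx(-.08,0); plan(p[0],p[1],.088,TI+np.pi/2)
E
```

```text
pos [0.532  0.1978 0.2207] yaw 1.4963 xaxis [-0. -0. -1.] q6 -1.22 F [ 0.1 -1.2  0.9] op 0.0431 t 17.5
turn [ 0. -0. -0.] then shift cm (x,y,z tool) [13.27 -0.04  0.04] tool y in world [-0.997  0.075  0.   ]
```

View pics/w9.png

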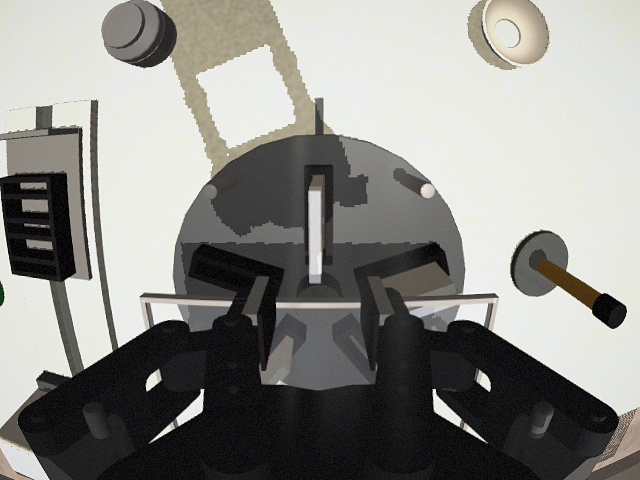

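```bash
python3 - <<'E'
from h import *
c=snap('wrist');b=wback(c,[[316.3,176],[316,283]],.125);print(b,b.mean(0),np.linalg.norm(b[1]-b[0]),np.arctan2(*(b[1]-b[0])[[1,0]]))
p=b.mean(0);plan(p[0],p[1],.088,TI+np.pi/2)
E
```

```text
[[0.49121163 0.19929133 0.125     ]
 [0.56491079 0.19350132 0.125     ]] [0.52806121 0.19639632 0.125     ] 0.07392624766908715 -0.07840170283847415
pos [0.5322 0.1978 0.2208] yaw 1.4962 xaxis [-0. -0. -1.] q6 -1.22 F [0.2 0.1 0.1] op 0.0483 t 17.55
turn [ 0. -0. -0.] then shift cm (x,y,z tool) [13.28  0.4  -0.18] tool y in world [-0.997  0.075  0.   ]
```

>>> {"fn": "step_arm", "kwargs": {
  "increments": [
    {"x":3.3,"y":0.1,"z":-0.1,"ax":0,"ay":0,"az":0},
    {"x":4,"y":0,"z":0,"ax":0,"ay":0,"az":0},
    {"x":3,"y":0,"z":0,"ax":0,"ay":0,"az":0},
    {"x":2,"y":0,"z":0,"ax":0,"ay":0,"az":0},
    {"x":1,"y":0,"z":0,"ax":0,"ay":0,"az":0},
    {"x":0,"y":0,"z":0,"ax":0,"ay":0,"az":0},
    {"x":0,"y":0,"z":0,"ax":0,"ay":0,"az":0}
  ]
}}

```text
clock: 18.42
eef_pos: [0.5325, 0.1971, 0.0889]
ee_rot: [0.519, -0.481, 0.518, 0.481]
ft_force: [-0.5, 0.1, -0.1]
opening: 0.0487
```

>>> {"fn": "step_arm", "kwargs": {
  "increments": [
    {"x":0,"y":0,"z":0,"ax":0,"ay":0,"az":0},
    {"x":0,"y":0,"z":0,"ax":0,"ay":0,"az":0},
    {"x":0,"y":0,"z":0,"ax":0,"ay":0,"az":0},
    {"x":0,"y":0,"z":0,"ax":0,"ay":0,"az":0},
    {"x":0,"y":0,"z":0,"ax":0,"ay":0,"az":0}
  ],
  "jaw": 255
}}

```text
clock: 19.05
eef_pos: [0.5321, 0.197, 0.0885]
ee_rot: [0.519, -0.481, 0.518, 0.481]
ft_force: [0.6, -0.1, 5.0]
opening: 0.0073
```

```bash
python3 - <<'E'
from h import *
c=snap('wrist','w10.png');plan()
E
```

```text
pos [0.5321 0.1971 0.0885] yaw 1.496 xaxis [ 0.001  0.    -1.   ] q6 -1.22 F [-1.  -0.5  5.1] op 0.0075 t 19.1
turn [-0.     0.     0.001] then shift cm (x,y,z tool) [0. 0. 0.] tool y in world [-0.997  0.075  0.   ]
```

View pics/w10.png

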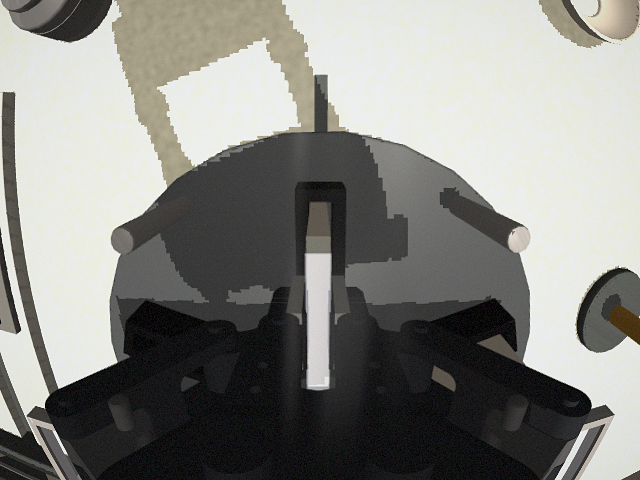

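>>> {"fn": "step_arm", "kwargs": {
  "increments": [
    {"x":-1,"y":0,"z":0,"ax":0,"ay":0,"az":0},
    {"x":-3,"y":0,"z":0,"ax":0,"ay":0,"az":0},
    {"x":-4.5,"y":0,"z":0,"ax":0,"ay":0,"az":0},
    {"x":-4.5,"y":0,"z":0,"ax":0,"ay":0,"az":0},
    {"x":0,"y":0,"z":0,"ax":0,"ay":0,"az":0},
    {"x":0,"y":0,"z":0,"ax":0.181,"ay":0,"az":0},
    {"x":0,"y":0,"z":0,"ax":0.181,"ay":0,"az":0},
    {"x":0,"y":0,"z":0,"ax":0.181,"ay":0,"az":0},
    {"x":0,"y":0,"z":0,"ax":0.181,"ay":0,"az":0},
    {"x":0,"y":0,"z":0,"ax":0.181,"ay":0,"az":0},
    {"x":0,"y":0,"z":0,"ax":0.181,"ay":0,"az":0},
    {"x":0,"y":0,"z":0,"ax":0.181,"ay":0,"az":0},
    {"x":0,"y":0,"z":0,"ax":0.181,"ay":0,"az":0},
    {"x":0,"y":0,"z":0,"ax":0.183,"ay":0,"az":0}
  ]
}}

```text
clock: 20.85
eef_pos: [0.5301, 0.1964, 0.2156]
ee_rot: [0.704, 0.049, 0.707, -0.05]
ft_force: [-0.7, 0.4, -0.3]
opening: 0.0073
```

```bash
python3 - <<'E'
from h import *
plan(.5632,-.1266,.16,-.135)
E
```

```text
pos [0.5301 0.1964 0.2156] yaw -0.141 xaxis [-0.004 -0.001 -1.   ] q6 0.42 F [-0.7  0.4 -0.3] op 0.0073 t 20.85
turn [-0.006 -0.004  0.002] then shift cm (x,y,z tool) [  5.56 -31.56   7.63] tool y in world [0.135 0.991 0.   ]
```

>>> {"fn": "step_arm", "kwargs": {
  "increments": [
    {"x":0,"y":-4.5,"z":1.1,"ax":0,"ay":0,"az":0},
    {"x":0,"y":-4.5,"z":1.1,"ax":0,"ay":0,"az":0},
    {"x":0,"y":-4.5,"z":1.1,"ax":0,"ay":0,"az":0},
    {"x":0,"y":-4.5,"z":1.1,"ax":0,"ay":0,"az":0},
    {"x":0,"y":-4.5,"z":1.1,"ax":0,"ay":0,"az":0},
    {"x":0,"y":-4.5,"z":1.1,"ax":0,"ay":0,"az":0},
    {"x":0,"y":-4.6,"z":1.0,"ax":0,"ay":0,"az":0},
    {"x":3,"y":0,"z":0,"ax":0,"ay":0,"az":0},
    {"x":2.5,"y":0,"z":0,"ax":0,"ay":0,"az":0},
    {"x":0,"y":0,"z":0,"ax":0,"ay":0,"az":0},
    {"x":0,"y":0,"z":0,"ax":0,"ay":0,"az":0}
  ]
}}

```text
clock: 22.22
eef_pos: [0.5642, -0.1263, 0.1626]
ee_rot: [0.705, 0.048, 0.706, -0.048]
ft_force: [1.1, -0.8, 0.6]
opening: 0.0073
```

```bash
python3 - <<'E'
from h import *
c=snap('wrist','w11.png');plan(.5632,-.1266,.16,-.135)
np.save('w11.npy',{k:np.array(c[k]) for k in('mtx','origin','attitude')},allow_pickle=True)
E
```

```text
pos [ 0.5649 -0.1264  0.1634] yaw -0.1346 xaxis [ 0.001 -0.    -1.   ] q6 -0.16 F [-0.  -0.5 -0.4] op 0.0074 t 22.27
turn [0.    0.001 0.   ] then shift cm (x,y,z tool) [ 0.34 -0.04 -0.17] tool y in world [0.135 0.991 0.   ]
```

View pics/w11.png

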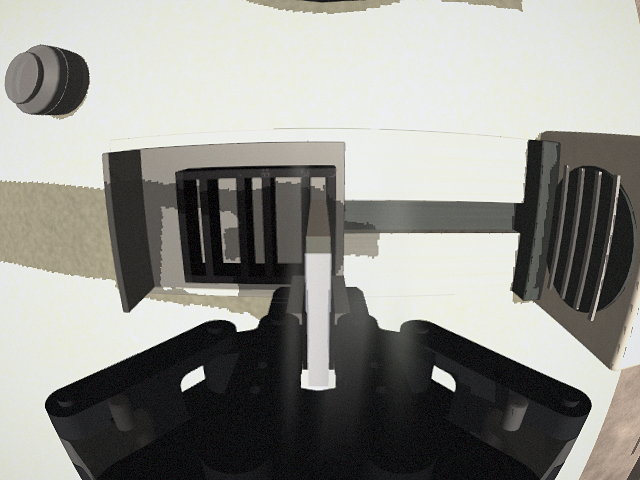

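```bash
python3 - <<'E'
from h import *
im=cv2.imread('pics/w11.png');zoom(im,160,135,200,150,4,'w11a.png')
E
```

```text
(no output)
```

View pics/w11a.png

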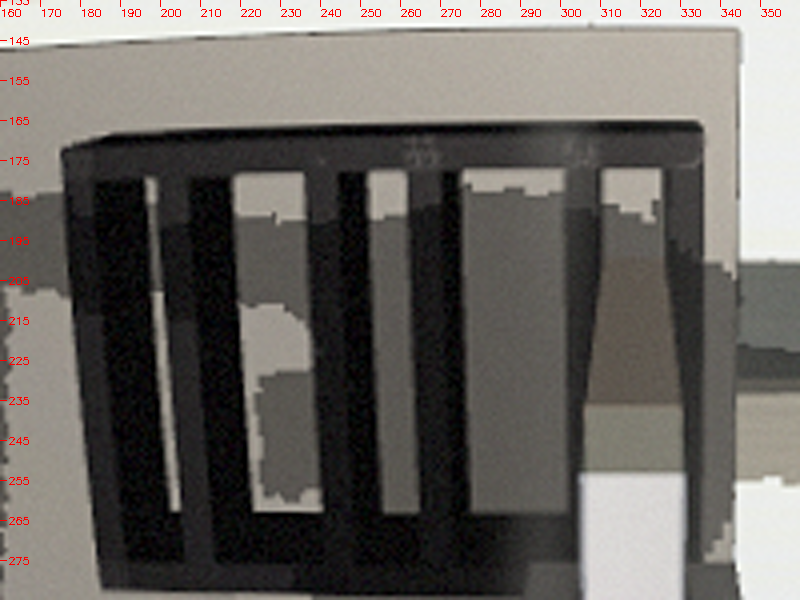

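```bash
python3 - <<'E'
from h import *
c=np.load('w11.npy',allow_pickle=True).item()
y=-.135;u=np.array([np.cos(y),np.sin(y)]);v=np.array([-u[1],u[0]])
def tr(P): return np.round(np.c_[P[:,:2]@u,P[:,:2]@v]*1000,1)
print('slot65 inner top',tr(wback(c,[[310,177],[325.7,177]],.054)))
print('box corners',tr(wback(c,[[175.5,172],[335.7,166],[335,276],[185.5,282]],.054)))
print('walls(y=177) edges',tr(wback(c,[[235,177],[245,177],[262,177],[275,177],[300.7,177]],.054)))
print('ends floor y',tr(wback(c,[[287,177],[287,263]],.054)),tr(wback(c,[[287,263]],.024)))
print('plate top edge? ', tr(wback(c,[[305.5,252],[331.3,252]],.1634-.0585+.095-.0)))
print('TCP',np.array([[.5649,-.1264]])@np.c_[u,v]*1000)
E
```

```text
slot65 inner top [[569.7 -12.2]
 [580.4 -12.2]]
box corners [[473.6  -6.6]
 [587.2  -4.6]
 [587.6 -83.9]
 [473.7 -90.4]]
walls(y=177) edges [[517.8 -11.5]
 [524.9 -11.7]
 [536.8 -11.9]
 [545.8 -12. ]
 [563.4 -12.2]]
ends floor y [[554.1 -12.1]
 [552.9 -73.9]] [[550.2 -84.5]]
plate top edge?  [[571.5 -18.8]
 [579.2 -18.8]]
TCP [[576.77237731 -49.21986158]]
```

>>> {"fn": "step_arm", "kwargs": {
  "increments": [
    {"x":1.5,"y":0.2,"z":0,"ax":0,"ay":0,"az":0},
    {"x":1.5,"y":0,"z":0,"ax":0,"ay":0,"az":0},
    {"x":1.3,"y":0,"z":0,"ax":0,"ay":0,"az":0},
    {"x":0,"y":0,"z":0,"ax":0,"ay":0,"az":0},
    {"x":0,"y":0,"z":0,"ax":0,"ay":0,"az":0}
  ]
}}

```text
clock: 22.9
eef_pos: [0.5648, -0.1246, 0.1197]
ee_rot: [0.706, 0.048, 0.705, -0.048]
ft_force: [0.3, -0.5, -0.9]
opening: 0.0072
```

```bash
python3 - <<'E'
from h import *
c=snap('wrist','w12.png');plan(.5632,-.1266,.16,-.135)
zoom(cv2.imread('pics/w12.png'),140,150,230,150,3,'w12a.png')
E
```

```text
pos [ 0.5651 -0.1246  0.1201] yaw -0.135 xaxis [ 0.001 -0.    -1.   ] q6 -0.16 F [-0.  -0.  -1.5] op 0.0073 t 22.95
turn [-0.     0.001  0.   ] then shift cm (x,y,z tool) [-3.99 -0.22 -0.16] tool y in world [0.135 0.991 0.   ]
```

View pics/w12a.png

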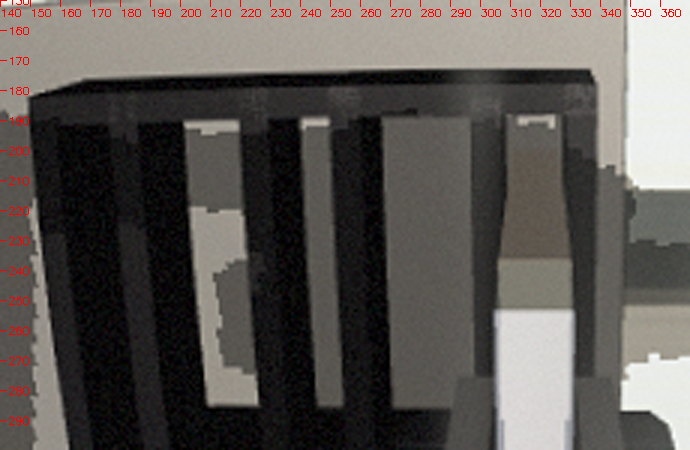

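>>> {"fn": "step_arm", "kwargs": {
  "increments": [
    {"x":0.8,"y":0,"z":0,"ax":0,"ay":0,"az":0},
    {"x":0.8,"y":0,"z":0,"ax":0,"ay":0,"az":0},
    {"x":0.8,"y":0,"z":0,"ax":0,"ay":0,"az":0},
    {"x":0.5,"y":0,"z":0,"ax":0,"ay":0,"az":0},
    {"x":0,"y":0,"z":0,"ax":0,"ay":0,"az":0}
  ]
}}

```text
clock: 23.58
eef_pos: [0.5641, -0.1243, 0.09]
ee_rot: [0.705, 0.048, 0.706, -0.048]
ft_force: [1.0, 0.5, -1.8]
opening: 0.0075
```

>>> {"fn": "step_arm", "kwargs": {
  "increments": [
    {"x":0.3,"y":0,"z":0,"ax":0,"ay":0,"az":0},
    {"x":0.3,"y":0,"z":0,"ax":0,"ay":0,"az":0},
    {"x":0.2,"y":0,"z":0,"ax":0,"ay":0,"az":0},
    {"x":0,"y":0,"z":0,"ax":0,"ay":0,"az":0},
    {"x":0,"y":0,"z":0,"ax":0,"ay":0,"az":0}
  ]
}}

```text
clock: 24.2
eef_pos: [0.5646, -0.1245, 0.0828]
ee_rot: [0.706, 0.048, 0.705, -0.048]
ft_force: [0.2, 0.1, -0.6]
opening: 0.0075
```

>>> {"fn": "step_arm", "kwargs": {
  "increments": [
    {"x":0,"y":0,"z":0,"ax":0,"ay":0,"az":0},
    {"x":0,"y":0,"z":0,"ax":0,"ay":0,"az":0},
    {"x":0,"y":0,"z":0,"ax":0,"ay":0,"az":0},
    {"x":-1,"y":0,"z":0,"ax":0,"ay":0,"az":0},
    {"x":-3,"y":0,"z":0,"ax":0,"ay":0,"az":0},
    {"x":-5,"y":0,"z":0,"ax":0,"ay":0,"az":0},
    {"x":-5,"y":0,"z":0,"ax":0,"ay":0,"az":0},
    {"x":0,"y":0,"z":0,"ax":0,"ay":0,"az":0},
    {"x":0,"y":0,"z":0,"ax":0,"ay":0,"az":0}
  ],
  "jaw": 190
}}

```text
clock: 25.32
eef_pos: [0.5644, -0.1244, 0.2232]
ee_rot: [0.706, 0.048, 0.705, -0.048]
ft_force: [-1.0, 0.2, -0.9]
opening: 0.0215
```

```bash
python3 - <<'E'
from h import *
c=snap('wrist','w13.png');p=idx(-.114,.118);plan(p[0],p[1],.082,TI+np.pi/2)
y=-.135;u=np.array([np.cos(y),np.sin(y)]);v=np.array([-u[1],u[0]])
E
```

```text
pos [ 0.5637 -0.1242  0.222 ] yaw -0.135 xaxis [-0.002  0.001 -1.   ] q6 -0.16 F [-0.5  0.3 -0.5] op 0.0215 t 25.38
turn [ 1.511e+00 -2.000e-03  1.000e-03] then shift cm (x,y,z tool) [ 14.    -8.94 -43.72] tool y in world [ 0.997 -0.075  0.   ]
```

View pics/w13.png

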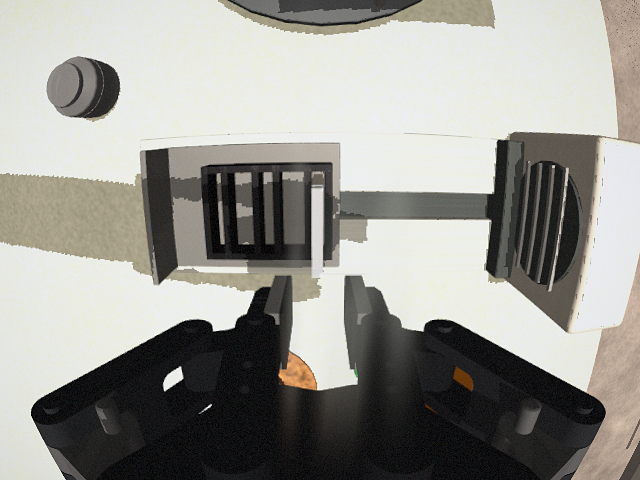

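>>> {"fn": "step_arm", "kwargs": {
  "increments": [
    {"x":0,"y":0,"z":0,"ax":-0.181,"ay":0,"az":0},
    {"x":0,"y":0,"z":0,"ax":-0.181,"ay":0,"az":0},
    {"x":0,"y":0,"z":0,"ax":-0.181,"ay":0,"az":0},
    {"x":0,"y":0,"z":0,"ax":-0.181,"ay":0,"az":0},
    {"x":0,"y":0,"z":0,"ax":-0.181,"ay":0,"az":0},
    {"x":0,"y":0,"z":0,"ax":-0.181,"ay":0,"az":0},
    {"x":0,"y":0,"z":0,"ax":-0.181,"ay":0,"az":0},
    {"x":0,"y":0,"z":0,"ax":-0.181,"ay":0,"az":0},
    {"x":0,"y":0,"z":0,"ax":-0.183,"ay":0,"az":0},
    {"x":0,"y":1.1,"z":5.5,"ax":0,"ay":0,"az":0},
    {"x":0,"y":1.1,"z":5.5,"ax":0,"ay":0,"az":0},
    {"x":0,"y":1.1,"z":5.5,"ax":0,"ay":0,"az":0},
    {"x":0,"y":1.1,"z":5.5,"ax":0,"ay":0,"az":0},
    {"x":0,"y":1.1,"z":5.5,"ax":0,"ay":0,"az":0},
    {"x":0,"y":1.1,"z":5.5,"ax":0,"ay":0,"az":0},
    {"x":0,"y":1.1,"z":5.5,"ax":0,"ay":0,"az":0},
    {"x":0,"y":1.2,"z":5.3,"ax":0,"ay":0,"az":0},
    {"x":0,"y":0,"z":0,"ax":0,"ay":0,"az":0},
    {"x":0,"y":0,"z":0,"ax":0,"ay":0,"az":0}
  ],
  "jaw": 255
}}

```text
clock: 27.75
eef_pos: [0.5075, 0.3182, 0.2209]
ee_rot: [0.517, -0.481, 0.52, 0.481]
ft_force: [-0.3, -0.0, 0.6]
opening: -0.0001
```

```bash
python3 - <<'E'
from h import *
p=idx(-.114,.118);plan(p[0],p[1],.082,TI+np.pi/2)
E
```

```text
pos [0.5075 0.3182 0.2209] yaw 1.4969 xaxis [-0.003 -0.002 -1.   ] q6 -1.01 F [-0.3 -0.   0.6] op -0.0001 t 27.75
turn [ 0.001 -0.003 -0.003] then shift cm (x,y,z tool) [1.389e+01 1.000e-02 2.000e-02] tool y in world [-0.997  0.075  0.   ]
```

>>> {"fn": "step_arm", "kwargs": {
  "increments": [
    {"x":5,"y":0,"z":0,"ax":0,"ay":0,"az":0},
    {"x":5,"y":0,"z":0,"ax":0,"ay":0,"az":0},
    {"x":3.9,"y":0,"z":0,"ax":0,"ay":0,"az":0},
    {"x":0,"y":0,"z":0,"ax":0,"ay":0,"az":0},
    {"x":0,"y":0.2,"z":-0.9,"ax":0,"ay":0,"az":0},
    {"x":0,"y":0,"z":-0.8,"ax":0,"ay":0,"az":0},
    {"x":0,"y":0.4,"z":-0.6,"ax":0,"ay":0,"az":0},
    {"x":0,"y":0.4,"z":-0.6,"ax":0,"ay":0,"az":0},
    {"x":0,"y":0.6,"z":-1.2,"ax":0,"ay":0,"az":0},
    {"x":0,"y":0.5,"z":-1.3,"ax":0,"ay":0,"az":0},
    {"x":0,"y":0.4,"z":-1.4,"ax":0,"ay":0,"az":0},
    {"x":0,"y":0.2,"z":-1.4,"ax":0,"ay":0,"az":0},
    {"x":0,"y":0.1,"z":-1.4,"ax":0,"ay":0,"az":0},
    {"x":0,"y":0,"z":-1.0,"ax":0,"ay":0,"az":0},
    {"x":0,"y":0,"z":-0.9,"ax":0,"ay":0,"az":0},
    {"x":0,"y":0,"z":-0.8,"ax":0,"ay":0,"az":0},
    {"x":0,"y":0,"z":0,"ax":0,"ay":0,"az":0},
    {"x":0,"y":0,"z":0,"ax":0,"ay":0,"az":0},
    {"x":0,"y":0,"z":0,"ax":0,"ay":0,"az":0}
  ]
}}

```text
clock: 30.12
eef_pos: [0.4716, 0.1987, 0.0838]
ee_rot: [0.518, -0.481, 0.518, 0.481]
ft_force: [0.5, 0.3, 0.4]
opening: -0.0005
```

>>> {"fn": "step_arm", "kwargs": {
  "increments": [
    {"x":-3,"y":0,"z":0,"ax":0,"ay":0,"az":0},
    {"x":-5,"y":0,"z":0,"ax":0,"ay":0,"az":0},
    {"x":-5,"y":0,"z":0,"ax":0,"ay":0,"az":0},
    {"x":-1,"y":-3,"z":0,"ax":0,"ay":0,"az":0},
    {"x":0,"y":-3,"z":0.5,"ax":0,"ay":0,"az":0},
    {"x":0,"y":0,"z":0,"ax":0,"ay":0,"az":0},
    {"x":0,"y":0,"z":0,"ax":0,"ay":0,"az":0}
  ]
}}

```text
clock: 31.0
eef_pos: [0.5305, 0.1989, 0.223]
ee_rot: [0.518, -0.481, 0.519, 0.481]
ft_force: [-0.8, 0.4, -0.2]
opening: -0.0002
```

>>> {"fn": "step_arm", "kwargs": {
  "increments": [
    {"x":0,"y":0,"z":0,"ax":0,"ay":0,"az":0},
    {"x":0,"y":0,"z":0,"ax":0,"ay":0,"az":0},
    {"x":0,"y":0,"z":0,"ax":0,"ay":0,"az":0}
  ],
  "jaw": 110
}}

```text
clock: 31.38
eef_pos: [0.5313, 0.1989, 0.2238]
ee_rot: [0.518, -0.481, 0.518, 0.481]
ft_force: [0.4, -0.3, 0.7]
opening: 0.0483
```

```bash
python3 - <<'E'
from h import *
c=snap('wrist','w14.png');p=idx(-.08,0);plan(p[0],p[1],.088,TI+np.pi/2)
E
```

```text
pos [0.5315 0.1989 0.2239] yaw 1.4962 xaxis [ 0.  0. -1.] q6 -1.21 F [-0.1 -0.1  0. ] op 0.0488 t 31.43
turn [0. 0. 0.] then shift cm (x,y,z tool) [13.59 -0.1  -0.06] tool y in world [-0.997  0.075  0.   ]
```

View pics/w14.png

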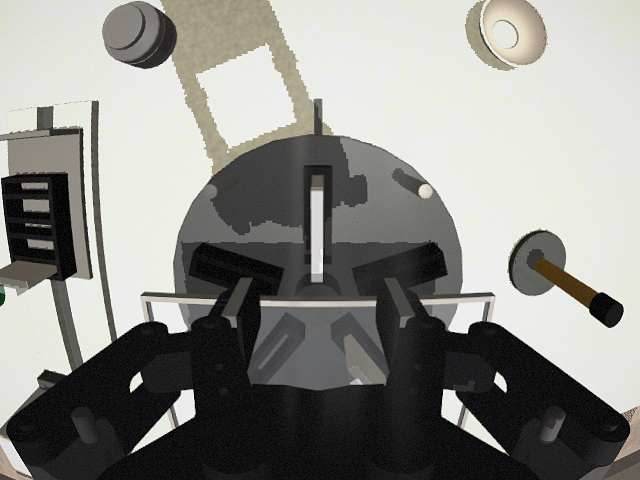

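>>> {"fn": "step_arm", "kwargs": {
  "increments": [
    {"x":3.5,"y":0,"z":-0.2,"ax":0,"ay":0,"az":0},
    {"x":4,"y":0,"z":0,"ax":0,"ay":0,"az":0},
    {"x":3,"y":0,"z":0,"ax":0,"ay":0,"az":0},
    {"x":2,"y":0,"z":0,"ax":0,"ay":0,"az":0},
    {"x":1,"y":0,"z":0,"ax":0,"ay":0,"az":0},
    {"x":0,"y":0,"z":0,"ax":0,"ay":0,"az":0},
    {"x":0,"y":0,"z":0,"ax":0,"ay":0,"az":0}
  ]
}}

```text
clock: 32.3
eef_pos: [0.5325, 0.1972, 0.0899]
ee_rot: [0.519, -0.481, 0.518, 0.481]
ft_force: [0.6, -0.3, 0.3]
opening: 0.0486
```

>>> {"fn": "step_arm", "kwargs": {
  "increments": [
    {"x":0,"y":0,"z":0,"ax":0,"ay":0,"az":0},
    {"x":0,"y":0,"z":0,"ax":0,"ay":0,"az":0},
    {"x":0,"y":0,"z":0,"ax":0,"ay":0,"az":0},
    {"x":0,"y":0,"z":0,"ax":0,"ay":0,"az":0},
    {"x":0,"y":0,"z":0,"ax":0,"ay":0,"az":0}
  ],
  "jaw": 255
}}

```text
clock: 32.92
eef_pos: [0.532, 0.197, 0.0895]
ee_rot: [0.519, -0.481, 0.518, 0.481]
ft_force: [-0.5, -0.2, 4.5]
opening: 0.0069
```

>>> {"fn": "step_arm", "kwargs": {
  "increments": [
    {"x":-1,"y":0,"z":0,"ax":0,"ay":0,"az":0},
    {"x":-3,"y":0,"z":0,"ax":0,"ay":0,"az":0},
    {"x":-4.5,"y":0,"z":0,"ax":0,"ay":0,"az":0},
    {"x":-4.5,"y":0,"z":0,"ax":0,"ay":0,"az":0},
    {"x":0,"y":0,"z":0,"ax":0,"ay":0,"az":0},
    {"x":0,"y":0,"z":0,"ax":0.181,"ay":0,"az":0},
    {"x":0,"y":0,"z":0,"ax":0.181,"ay":0,"az":0},
    {"x":0,"y":0,"z":0,"ax":0.181,"ay":0,"az":0},
    {"x":0,"y":0,"z":0,"ax":0.181,"ay":0,"az":0},
    {"x":0,"y":0,"z":0,"ax":0.181,"ay":0,"az":0},
    {"x":0,"y":0,"z":0,"ax":0.181,"ay":0,"az":0},
    {"x":0,"y":0,"z":0,"ax":0.181,"ay":0,"az":0},
    {"x":0,"y":0,"z":0,"ax":0.181,"ay":0,"az":0},
    {"x":0,"y":0,"z":0,"ax":0.183,"ay":0,"az":0},
    {"x":0,"y":0,"z":0,"ax":0,"ay":0,"az":0}
  ]
}}

```text
clock: 34.8
eef_pos: [0.5303, 0.1965, 0.217]
ee_rot: [0.704, 0.047, 0.707, -0.047]
ft_force: [-0.1, -0.0, -0.6]
opening: 0.0071
```

```bash
cat >> h.py <<'E'
yT=-.135;uT=np.array([np.cos(yT),np.sin(yT)]);vT=np.array([-uT[1],uT[0]])
def trk(u,v): return uT*u+vT*v
E
python3 - <<'E'
from h import *
# slot65 placed TCP
p=np.array([.5645,-.1244]);print(p@uT,p@vT)
q=p-.045*uT;print(q);plan(q[0],q[1],.16,-.135)
E
```

```text
0.5761068361542815 -0.04729189503819764
[ 0.51990944 -0.11834344]
pos [0.5303 0.1965 0.217 ] yaw -0.1329 xaxis [-0.003 -0.001 -1.   ] q6 0.41 F [-0.1 -0.  -0.6] op 0.0071 t 34.8
turn [ 0.002 -0.003  0.001] then shift cm (x,y,z tool) [  5.7  -31.34   3.21] tool y in world [0.135 0.991 0.   ]
```

>>> {"fn": "step_arm", "kwargs": {
  "increments": [
    {"x":0,"y":-4.5,"z":0.5,"ax":0.002,"ay":0,"az":0},
    {"x":0,"y":-4.5,"z":0.5,"ax":0,"ay":0,"az":0},
    {"x":0,"y":-4.5,"z":0.5,"ax":0,"ay":0,"az":0},
    {"x":0,"y":-4.5,"z":0.5,"ax":0,"ay":0,"az":0},
    {"x":0,"y":-4.5,"z":0.4,"ax":0,"ay":0,"az":0},
    {"x":0,"y":-4.5,"z":0.4,"ax":0,"ay":0,"az":0},
    {"x":0,"y":-4.3,"z":0.3,"ax":0,"ay":0,"az":0},
    {"x":0,"y":0,"z":0,"ax":0,"ay":0,"az":0},
    {"x":3,"y":0,"z":0,"ax":0,"ay":0,"az":0},
    {"x":3,"y":0,"z":0,"ax":0,"ay":0,"az":0},
    {"x":1.5,"y":0,"z":0,"ax":0,"ay":0,"az":0},
    {"x":0,"y":0,"z":0,"ax":0,"ay":0,"az":0},
    {"x":0,"y":0,"z":0,"ax":0,"ay":0,"az":0}
  ]
}}

```text
clock: 36.42
eef_pos: [0.5205, -0.1174, 0.1448]
ee_rot: [0.706, 0.048, 0.705, -0.048]
ft_force: [-0.8, 0.5, -0.4]
opening: 0.0073
```

```bash
python3 - <<'E'
from h import *
c=snap('wrist','w15.png');q=[.5199,-.1183];plan(q[0],q[1],.16,-.135)
np.save('w15.npy',{k:np.array(c[k]) for k in('mtx','origin','attitude')},allow_pickle=True)
zoom(cv2.imread('pics/w15.png'),200,140,230,150,3,'w15a.png')
E
```

```text
pos [ 0.5208 -0.1175  0.1451] yaw -0.1363 xaxis [ 0.002 -0.001 -1.   ] q6 -0.17 F [ 1.1 -0.6 -0.7] op 0.0074 t 36.48
turn [-0.001  0.003  0.   ] then shift cm (x,y,z tool) [-1.49 -0.09 -0.08] tool y in world [0.135 0.991 0.   ]
```

View pics/w15a.png

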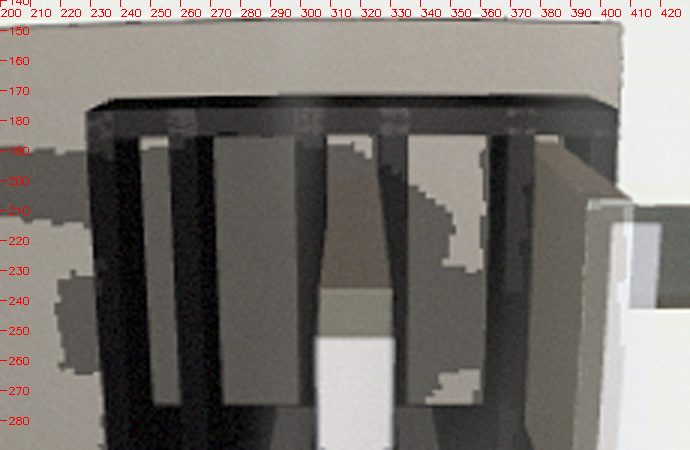

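View pics/w15.png

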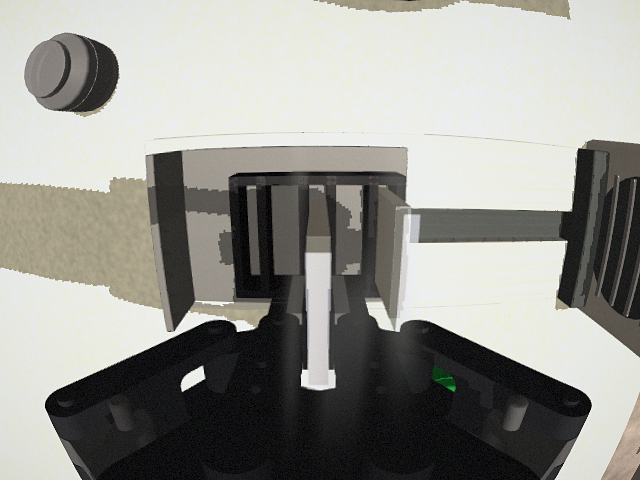

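```bash
python3 - <<'E'
from h import *
c=np.load('w15.npy',allow_pickle=True).item()
tr=lambda P:np.round(np.c_[P[:,:2]@uT,P[:,:2]@vT]*1000,1)
print('slot20',tr(wback(c,[[309,184.5],[324.5,184.5]],.054)))
print('slot-25',tr(wback(c,[[246.5,184.5],[256.5,184.5]],.054)))
print('plate',tr(wback(c,[[305.3,252.5],[330.7,252.5]],.1816)),tr(wback(c,[[307,236],[330.5,236]],.1816-.01)))
E
```

```text
slot20 [[525.3 -12.1]
 [535.1 -12.1]]
slot-25 [[485.1 -11.6]
 [491.7 -11.7]]
plate [[526.9 -16.1]
 [534.5 -16.1]] [[527.1 -13.7]
 [534.8 -13.7]]
```

>>> {"fn": "step_arm", "kwargs": {
  "increments": [
    {"x":1.2,"y":0,"z":-0.04,"ax":0,"ay":0,"az":0},
    {"x":1.2,"y":0,"z":0,"ax":0,"ay":0,"az":0},
    {"x":1,"y":0,"z":0,"ax":0,"ay":0,"az":0},
    {"x":0.8,"y":0,"z":0,"ax":0,"ay":0,"az":0},
    {"x":0.8,"y":0,"z":0,"ax":0,"ay":0,"az":0},
    {"x":0.4,"y":0,"z":0,"ax":0,"ay":0,"az":0},
    {"x":0,"y":0,"z":0,"ax":0,"ay":0,"az":0},
    {"x":0,"y":0,"z":0,"ax":0,"ay":0,"az":0}
  ]
}}

```text
clock: 37.48
eef_pos: [0.5195, -0.1175, 0.0901]
ee_rot: [0.706, 0.048, 0.705, -0.048]
ft_force: [-0.4, 0.5, -0.5]
opening: 0.0071
```

>>> {"fn": "step_arm", "kwargs": {
  "increments": [
    {"x":0.3,"y":0,"z":0,"ax":0,"ay":0,"az":0},
    {"x":0.3,"y":0,"z":0,"ax":0,"ay":0,"az":0},
    {"x":0,"y":0,"z":0,"ax":0,"ay":0,"az":0},
    {"x":0,"y":0,"z":0,"ax":0,"ay":0,"az":0}
  ]
}}

```text
clock: 37.98
eef_pos: [0.5191, -0.1173, 0.0837]
ee_rot: [0.705, 0.048, 0.706, -0.048]
ft_force: [-0.3, -0.6, -1.4]
opening: 0.0071
```

>>> {"fn": "step_arm", "kwargs": {
  "increments": [
    {"x":0,"y":0,"z":0,"ax":0,"ay":0,"az":0},
    {"x":0,"y":0,"z":0,"ax":0,"ay":0,"az":0},
    {"x":0,"y":0,"z":0,"ax":0,"ay":0,"az":0},
    {"x":-1,"y":0,"z":0,"ax":0,"ay":0,"az":0},
    {"x":-3,"y":0,"z":0,"ax":0,"ay":0,"az":0},
    {"x":-5,"y":0,"z":0,"ax":0,"ay":0,"az":0},
    {"x":-5,"y":0,"z":0,"ax":0,"ay":0,"az":0},
    {"x":0,"y":0,"z":0,"ax":0,"ay":0,"az":0},
    {"x":0,"y":0,"z":0,"ax":0,"ay":0,"az":0}
  ],
  "jaw": 190
}}

```text
clock: 39.1
eef_pos: [0.5189, -0.1173, 0.224]
ee_rot: [0.705, 0.048, 0.705, -0.048]
ft_force: [-0.6, 0.9, -1.0]
opening: 0.0218
```

```bash
python3 - <<'E'
from h import *
c=snap('wrist','w16.png');p=idx(-.114,.118);plan(p[0],p[1],.22,TI+np.pi/2)
E
```

```text
pos [ 0.5182 -0.1171  0.2228] yaw -0.137 xaxis [-0.002  0.001 -1.   ] q6 -0.17 F [ 0.3 -0.4 -0.2] op 0.0221 t 39.15
turn [ 1.509e+00 -2.000e-03  1.000e-03] then shift cm (x,y,z tool) [  0.28  -4.34 -43.34] tool y in world [ 0.997 -0.075  0.   ]
```

View pics/w16.png

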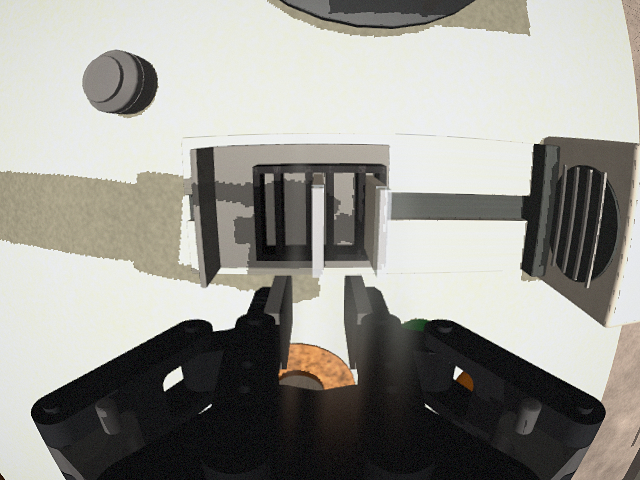

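>>> {"fn": "step_arm", "kwargs": {
  "increments": [
    {"x":0,"y":0,"z":0,"ax":-0.181,"ay":0,"az":0},
    {"x":0,"y":0,"z":0,"ax":-0.181,"ay":0,"az":0},
    {"x":0,"y":0,"z":0,"ax":-0.181,"ay":0,"az":0},
    {"x":0,"y":0,"z":0,"ax":-0.181,"ay":0,"az":0},
    {"x":0,"y":0,"z":0,"ax":-0.181,"ay":0,"az":0},
    {"x":0,"y":0,"z":0,"ax":-0.181,"ay":0,"az":0},
    {"x":0,"y":0,"z":0,"ax":-0.181,"ay":0,"az":0},
    {"x":0,"y":0,"z":0,"ax":-0.181,"ay":0,"az":0},
    {"x":0,"y":0,"z":0,"ax":-0.183,"ay":0,"az":0},
    {"x":0,"y":0.5,"z":5.4,"ax":0,"ay":0,"az":0},
    {"x":0,"y":0.5,"z":5.4,"ax":0,"ay":0,"az":0},
    {"x":0,"y":0.5,"z":5.4,"ax":0,"ay":0,"az":0},
    {"x":0,"y":0.5,"z":5.4,"ax":0,"ay":0,"az":0},
    {"x":0,"y":0.6,"z":5.4,"ax":0,"ay":0,"az":0},
    {"x":0,"y":0.6,"z":5.4,"ax":0,"ay":0,"az":0},
    {"x":0,"y":0.6,"z":5.4,"ax":0,"ay":0,"az":0},
    {"x":0,"y":0.6,"z":5.4,"ax":0,"ay":0,"az":0},
    {"x":0,"y":0,"z":0,"ax":0,"ay":0,"az":0},
    {"x":0,"y":0,"z":0,"ax":0,"ay":0,"az":0}
  ],
  "jaw": 255
}}

```text
clock: 41.52
eef_pos: [0.5072, 0.316, 0.2216]
ee_rot: [0.517, -0.481, 0.52, 0.481]
ft_force: [0.0, 0.1, -0.3]
opening: 0.0003
```

```bash
python3 - <<'E'
from h import *
p=idx(-.114,.118);plan(p[0],p[1],.082,TI+np.pi/2)
E
```

```text
pos [0.5072 0.316  0.2216] yaw 1.4949 xaxis [-0.004 -0.003 -1.   ] q6 -1.01 F [ 0.   0.1 -0.3] op 0.0003 t 41.52
turn [-0.001 -0.003 -0.003] then shift cm (x,y,z tool) [13.96  0.    0.25] tool y in world [-0.997  0.075  0.   ]
```

>>> {"fn": "step_arm", "kwargs": {
  "increments": [
    {"x":5,"y":0,"z":0.2,"ax":0,"ay":0,"az":0},
    {"x":5,"y":0,"z":0,"ax":0,"ay":0,"az":0},
    {"x":3.9,"y":0,"z":0,"ax":0,"ay":0,"az":0},
    {"x":0,"y":0,"z":0,"ax":0,"ay":0,"az":0},
    {"x":0,"y":0.2,"z":-0.9,"ax":0,"ay":0,"az":0},
    {"x":0,"y":0,"z":-0.8,"ax":0,"ay":0,"az":0},
    {"x":0,"y":0.4,"z":-0.6,"ax":0,"ay":0,"az":0},
    {"x":0,"y":0.4,"z":-0.6,"ax":0,"ay":0,"az":0},
    {"x":0,"y":0.6,"z":-1.2,"ax":0,"ay":0,"az":0},
    {"x":0,"y":0.5,"z":-1.3,"ax":0,"ay":0,"az":0},
    {"x":0,"y":0.4,"z":-1.4,"ax":0,"ay":0,"az":0},
    {"x":0,"y":0.2,"z":-1.4,"ax":0,"ay":0,"az":0},
    {"x":0,"y":0.1,"z":-1.4,"ax":0,"ay":0,"az":0},
    {"x":0,"y":0,"z":-1.0,"ax":0,"ay":0,"az":0},
    {"x":0,"y":0,"z":-0.9,"ax":0,"ay":0,"az":0},
    {"x":0,"y":0,"z":-0.8,"ax":0,"ay":0,"az":0},
    {"x":0,"y":0,"z":0,"ax":0,"ay":0,"az":0},
    {"x":0,"y":0,"z":0,"ax":0,"ay":0,"az":0},
    {"x":0,"y":0,"z":0,"ax":0,"ay":0,"az":0}
  ]
}}

```text
clock: 43.9
eef_pos: [0.4714, 0.1986, 0.0848]
ee_rot: [0.519, -0.481, 0.519, 0.481]
ft_force: [0.7, 0.4, 0.0]
opening: -0.0002
```

>>> {"fn": "step_arm", "kwargs": {
  "increments": [
    {"x":-4,"y":0,"z":0,"ax":0,"ay":0,"az":0},
    {"x":-5,"y":0,"z":0,"ax":0,"ay":0,"az":0},
    {"x":-5,"y":0,"z":0,"ax":0,"ay":0,"az":0},
    {"x":0,"y":-0.9,"z":4.1,"ax":0,"ay":0,"az":0},
    {"x":0,"y":-0.9,"z":4.1,"ax":0,"ay":0,"az":0},
    {"x":0,"y":-1,"z":4.1,"ax":0,"ay":0,"az":0},
    {"x":0,"y":0,"z":0,"ax":0,"ay":0,"az":0},
    {"x":0,"y":0,"z":0,"ax":0,"ay":0,"az":0}
  ]
}}

```text
clock: 44.9
eef_pos: [0.5079, 0.3184, 0.2242]
ee_rot: [0.518, -0.481, 0.519, 0.481]
ft_force: [-0.8, -0.2, 0.1]
opening: -0.0001
```

```bash
python3 - <<'E'
from h import *
c=snap('wrist','w17.png');p=idx(-.114,.118);plan(p[0],p[1],.082,TI+np.pi/2)
E
```

```text
pos [0.5079 0.3179 0.2243] yaw 1.4941 xaxis [-0.001 -0.001 -1.   ] q6 -1.01 F [-0.4  0.  -0.6] op 0.0 t 44.95
turn [-0.002 -0.001 -0.001] then shift cm (x,y,z tool) [14.23  0.06  0.04] tool y in world [-0.997  0.075  0.   ]
```

View pics/w17.png

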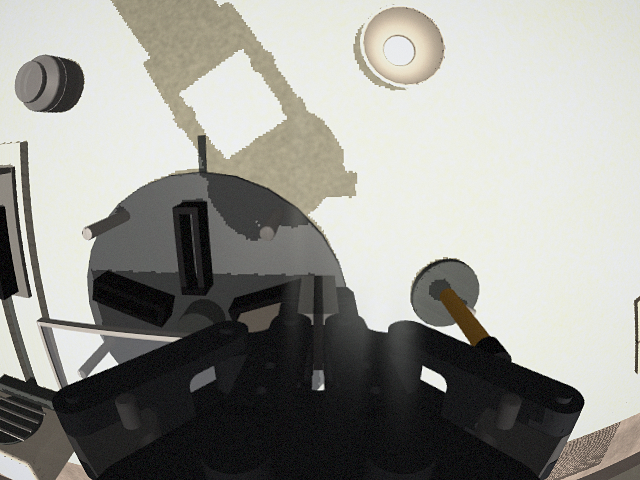

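At a detent, the open slot is empty and the last plate is next. Push again.

>>> {"fn": "step_arm", "kwargs": {
  "increments": [
    {"x":5,"y":0,"z":0,"ax":-0.002,"ay":0,"az":0},
    {"x":5,"y":0,"z":0,"ax":0,"ay":0,"az":0},
    {"x":4.2,"y":0,"z":0,"ax":0,"ay":0,"az":0},
    {"x":0,"y":0,"z":0,"ax":0,"ay":0,"az":0},
    {"x":0,"y":0.2,"z":-0.9,"ax":0,"ay":0,"az":0},
    {"x":0,"y":0,"z":-0.8,"ax":0,"ay":0,"az":0},
    {"x":0,"y":0.4,"z":-0.6,"ax":0,"ay":0,"az":0},
    {"x":0,"y":0.4,"z":-0.6,"ax":0,"ay":0,"az":0},
    {"x":0,"y":0.6,"z":-1.2,"ax":0,"ay":0,"az":0},
    {"x":0,"y":0.5,"z":-1.3,"ax":0,"ay":0,"az":0},
    {"x":0,"y":0.4,"z":-1.4,"ax":0,"ay":0,"az":0},
    {"x":0,"y":0.2,"z":-1.4,"ax":0,"ay":0,"az":0},
    {"x":0,"y":0.1,"z":-1.4,"ax":0,"ay":0,"az":0},
    {"x":0,"y":0,"z":-1.0,"ax":0,"ay":0,"az":0},
    {"x":0,"y":0,"z":-0.9,"ax":0,"ay":0,"az":0},
    {"x":0,"y":0,"z":-0.8,"ax":0,"ay":0,"az":0},
    {"x":0,"y":0,"z":0,"ax":0,"ay":0,"az":0},
    {"x":0,"y":0,"z":0,"ax":0,"ay":0,"az":0},
    {"x":0,"y":0,"z":0,"ax":0,"ay":0,"az":0}
  ]
}}

```text
clock: 47.32
eef_pos: [0.4716, 0.1985, 0.0828]
ee_rot: [0.518, -0.481, 0.518, 0.481]
ft_force: [-0.0, -0.2, -0.0]
opening: 0.0002
```

>>> {"fn": "step_arm", "kwargs": {
  "increments": [
    {"x":-3,"y":0,"z":0,"ax":0,"ay":0,"az":0},
    {"x":-5,"y":0,"z":0,"ax":0,"ay":0,"az":0},
    {"x":-5,"y":0,"z":0,"ax":0,"ay":0,"az":0},
    {"x":-1,"y":-3,"z":0,"ax":0,"ay":0,"az":0},
    {"x":0,"y":-3,"z":0.4,"ax":0,"ay":0,"az":0},
    {"x":0,"y":0,"z":0,"ax":0,"ay":0,"az":0},
    {"x":0,"y":0,"z":0,"ax":0,"ay":0,"az":0}
  ]
}}

```text
clock: 48.2
eef_pos: [0.5305, 0.1977, 0.222]
ee_rot: [0.518, -0.481, 0.519, 0.481]
ft_force: [-0.8, -0.1, -0.2]
opening: -0.0002
```

>>> {"fn": "step_arm", "kwargs": {
  "increments": [
    {"x":0,"y":0,"z":0,"ax":0,"ay":0,"az":0},
    {"x":0,"y":0,"z":0,"ax":0,"ay":0,"az":0},
    {"x":0,"y":0,"z":0,"ax":0,"ay":0,"az":0}
  ],
  "jaw": 110
}}

```text
clock: 48.58
eef_pos: [0.5313, 0.1977, 0.2228]
ee_rot: [0.518, -0.481, 0.518, 0.481]
ft_force: [0.2, -0.0, 0.1]
opening: 0.0485
```

```bash
python3 - <<'E'
from h import *
c=snap('wrist','w18.png');p=idx(-.08,0);plan(p[0],p[1],.088,TI+np.pi/2)
E
```

```text
pos [0.5314 0.1977 0.2228] yaw 1.4962 xaxis [ 0.  0. -1.] q6 -1.22 F [ 0.3  0.2 -0.2] op 0.0487 t 48.62
turn [0. 0. 0.] then shift cm (x,y,z tool) [13.48 -0.1   0.06] tool y in world [-0.997  0.075  0.   ]
```

View pics/w18.png

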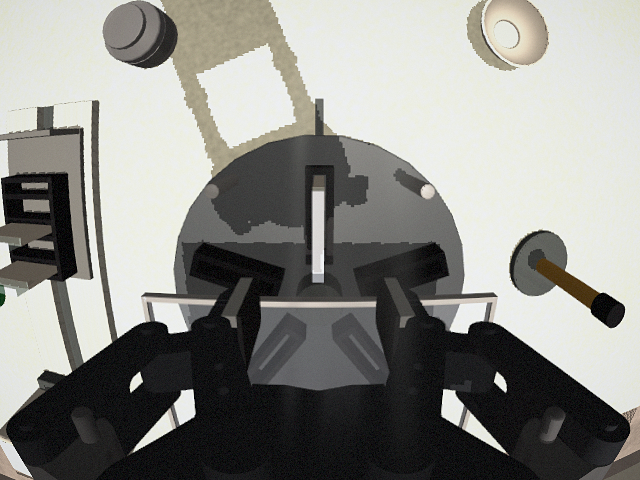

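>>> {"fn": "step_arm", "kwargs": {
  "increments": [
    {"x":3.4,"y":0,"z":-0.06,"ax":0,"ay":0,"az":0},
    {"x":4,"y":0,"z":0,"ax":0,"ay":0,"az":0},
    {"x":3,"y":0,"z":0,"ax":0,"ay":0,"az":0},
    {"x":2,"y":0,"z":0,"ax":0,"ay":0,"az":0},
    {"x":1,"y":0,"z":0,"ax":0,"ay":0,"az":0},
    {"x":0,"y":0,"z":0,"ax":0,"ay":0,"az":0},
    {"x":0,"y":0,"z":0,"ax":0,"ay":0,"az":0}
  ]
}}

```text
clock: 49.5
eef_pos: [0.5326, 0.1974, 0.0899]
ee_rot: [0.519, -0.481, 0.518, 0.481]
ft_force: [-0.2, 0.3, 0.1]
opening: 0.049
```

>>> {"fn": "step_arm", "kwargs": {
  "increments": [
    {"x":0,"y":0,"z":0,"ax":0,"ay":0,"az":0},
    {"x":0,"y":0,"z":0,"ax":0,"ay":0,"az":0},
    {"x":0,"y":0,"z":0,"ax":0,"ay":0,"az":0},
    {"x":0,"y":0,"z":0,"ax":0,"ay":0,"az":0},
    {"x":0,"y":0,"z":0,"ax":0,"ay":0,"az":0}
  ],
  "jaw": 255
}}

```text
clock: 50.12
eef_pos: [0.5321, 0.1972, 0.0895]
ee_rot: [0.519, -0.481, 0.518, 0.481]
ft_force: [-0.7, -1.0, 5.2]
opening: 0.0072
```

>>> {"fn": "step_arm", "kwargs": {
  "increments": [
    {"x":-1,"y":0,"z":0,"ax":0,"ay":0,"az":0},
    {"x":-3,"y":0,"z":0,"ax":0,"ay":0,"az":0},
    {"x":-4.5,"y":0,"z":0,"ax":0,"ay":0,"az":0},
    {"x":-4.5,"y":0,"z":0,"ax":0,"ay":0,"az":0},
    {"x":0,"y":0,"z":0,"ax":0,"ay":0,"az":0},
    {"x":0,"y":0,"z":0,"ax":0.181,"ay":0,"az":0},
    {"x":0,"y":0,"z":0,"ax":0.181,"ay":0,"az":0},
    {"x":0,"y":0,"z":0,"ax":0.181,"ay":0,"az":0},
    {"x":0,"y":0,"z":0,"ax":0.181,"ay":0,"az":0},
    {"x":0,"y":0,"z":0,"ax":0.181,"ay":0,"az":0},
    {"x":0,"y":0,"z":0,"ax":0.181,"ay":0,"az":0},
    {"x":0,"y":0,"z":0,"ax":0.181,"ay":0,"az":0},
    {"x":0,"y":0,"z":0,"ax":0.181,"ay":0,"az":0},
    {"x":0,"y":0,"z":0,"ax":0.183,"ay":0,"az":0},
    {"x":0,"y":0,"z":0,"ax":0,"ay":0,"az":0}
  ]
}}

```text
clock: 52.0
eef_pos: [0.5303, 0.1967, 0.217]
ee_rot: [0.704, 0.047, 0.707, -0.047]
ft_force: [-0.5, -0.2, -0.9]
opening: 0.0071
```

```bash
python3 - <<'E'
from h import *
q=np.array([.5191,-.1173])-.045*uT;print(q);plan(q[0],q[1],.145,-.135)
E
```

```text
[ 0.47450944 -0.11124344]
pos [0.5303 0.1967 0.217 ] yaw -0.1329 xaxis [-0.003 -0.001 -1.   ] q6 0.41 F [-0.5 -0.2 -0.9] op 0.0071 t 52.0
turn [ 0.002 -0.003  0.001] then shift cm (x,y,z tool) [  7.2  -31.26  -1.38] tool y in world [0.135 0.991 0.   ]
```

>>> {"fn": "step_arm", "kwargs": {
  "increments": [
    {"x":0,"y":-4.5,"z":-0.2,"ax":0.002,"ay":0,"az":0},
    {"x":0,"y":-4.5,"z":-0.2,"ax":0,"ay":0,"az":0},
    {"x":0,"y":-4.5,"z":-0.2,"ax":0,"ay":0,"az":0},
    {"x":0,"y":-4.5,"z":-0.2,"ax":0,"ay":0,"az":0},
    {"x":0,"y":-4.5,"z":-0.2,"ax":0,"ay":0,"az":0},
    {"x":0,"y":-4.5,"z":-0.2,"ax":0,"ay":0,"az":0},
    {"x":0,"y":-4.3,"z":-0.2,"ax":0,"ay":0,"az":0},
    {"x":0,"y":0,"z":0,"ax":0,"ay":0,"az":0},
    {"x":3,"y":0,"z":0,"ax":0,"ay":0,"az":0},
    {"x":3,"y":0,"z":0,"ax":0,"ay":0,"az":0},
    {"x":1.3,"y":0,"z":0,"ax":0,"ay":0,"az":0},
    {"x":0,"y":0,"z":0,"ax":0,"ay":0,"az":0},
    {"x":0,"y":0,"z":0,"ax":0,"ay":0,"az":0}
  ]
}}

```text
clock: 53.62
eef_pos: [0.4761, -0.1111, 0.1468]
ee_rot: [0.706, 0.048, 0.705, -0.048]
ft_force: [0.6, -0.7, -0.9]
opening: 0.0071
```

```bash
python3 - <<'E'
from h import *
c=snap('wrist','w19.png');plan(.4745,-.1112,.0838,-.135)
np.save('w19.npy',{k:np.array(c[k]) for k in('mtx','origin','attitude')},allow_pickle=True)
zoom(cv2.imread('pics/w19.png'),240,140,230,150,3,'w19a.png')
E
```

```text
pos [ 0.4762 -0.1112  0.147 ] yaw -0.1363 xaxis [ 0.002 -0.001 -1.   ] q6 -0.18 F [ 0.3 -0.  -1. ] op 0.0071 t 53.67
turn [-0.001  0.002  0.   ] then shift cm (x,y,z tool) [ 6.32 -0.02 -0.17] tool y in world [0.135 0.991 0.   ]
```

View pics/w19a.png

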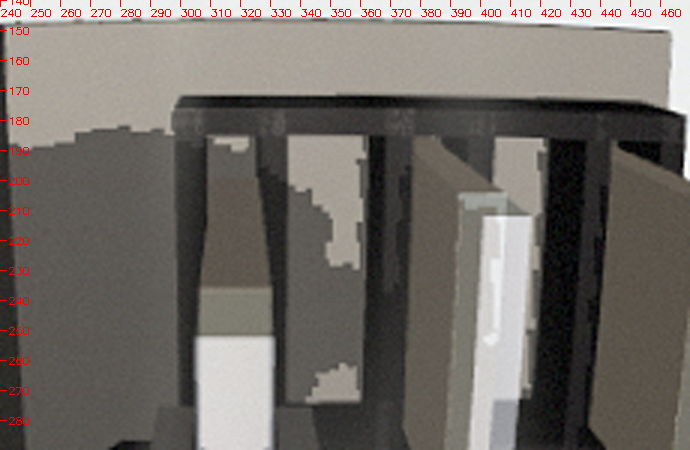

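```bash
python3 - <<'E'
from h import *
c=np.load('w19.npy',allow_pickle=True).item()
tr=lambda P:np.round(np.c_[P[:,:2]@uT,P[:,:2]@vT]*1000,1)
print('slot-25',tr(wback(c,[[240+207/3,184.5],[240+255/3,184.5]],.054)))
print('plate',tr(wback(c,[[240+195/3,252.5],[240+274/3,252.5]],.147-.0585+.094)))
E
```

```text
slot-25 [[480.3 -12.1]
 [490.5 -12.1]]
plate [[481.8 -16.2]
 [489.8 -16.2]]
```

Aligned to 0.4 mm. Insert.

>>> {"fn": "step_arm", "kwargs": {
  "increments": [
    {"x":1.2,"y":0,"z":-0.05,"ax":0,"ay":0,"az":0},
    {"x":1.2,"y":0,"z":0,"ax":0,"ay":0,"az":0},
    {"x":1,"y":0,"z":0,"ax":0,"ay":0,"az":0},
    {"x":0.8,"y":0,"z":0,"ax":0,"ay":0,"az":0},
    {"x":0.8,"y":0,"z":0,"ax":0,"ay":0,"az":0},
    {"x":0.5,"y":0,"z":0,"ax":0,"ay":0,"az":0},
    {"x":0,"y":0,"z":0,"ax":0,"ay":0,"az":0},
    {"x":0,"y":0,"z":0,"ax":0,"ay":0,"az":0}
  ]
}}

```text
clock: 54.68
eef_pos: [0.4749, -0.1112, 0.0911]
ee_rot: [0.706, 0.048, 0.705, -0.048]
ft_force: [-0.4, 0.6, -0.6]
opening: 0.0073
```

>>> {"fn": "step_arm", "kwargs": {
  "increments": [
    {"x":0.3,"y":0,"z":0,"ax":0,"ay":0,"az":0},
    {"x":0.3,"y":0,"z":0,"ax":0,"ay":0,"az":0},
    {"x":0.1,"y":0,"z":0,"ax":0,"ay":0,"az":0},
    {"x":0,"y":0,"z":0,"ax":0,"ay":0,"az":0},
    {"x":0,"y":0,"z":0,"ax":0,"ay":0,"az":0}
  ]
}}

```text
clock: 55.3
eef_pos: [0.4746, -0.1111, 0.0838]
ee_rot: [0.705, 0.048, 0.705, -0.048]
ft_force: [-0.6, -0.7, -1.6]
opening: 0.0072
```

>>> {"fn": "step_arm", "kwargs": {
  "increments": [
    {"x":0,"y":0,"z":0,"ax":0,"ay":0,"az":0},
    {"x":0,"y":0,"z":0,"ax":0,"ay":0,"az":0},
    {"x":0,"y":0,"z":0,"ax":0,"ay":0,"az":0},
    {"x":-1,"y":0,"z":0,"ax":0,"ay":0,"az":0},
    {"x":-3,"y":0,"z":0,"ax":0,"ay":0,"az":0},
    {"x":-5,"y":0,"z":0,"ax":0,"ay":0,"az":0},
    {"x":-5,"y":0,"z":0,"ax":0,"ay":0,"az":0},
    {"x":0,"y":0,"z":0,"ax":0,"ay":0,"az":0},
    {"x":0,"y":0,"z":0,"ax":0,"ay":0,"az":0}
  ],
  "jaw": 190
}}

```text
clock: 56.42
eef_pos: [0.4743, -0.1109, 0.2239]
ee_rot: [0.706, 0.048, 0.705, -0.048]
ft_force: [-0.4, 0.2, -1.3]
opening: 0.0218
```

```bash
python3 - <<'E'
from h import *
c=snap('wrist','w20.png');snap('scene','sc20.png')
zoom(cv2.imread('pics/sc20.png'),130,180,200,150,4,'sc20.png')
# push start: behind wall (carriage x=-85): u = 530.3-20-85-... 
u0=(.5303-.020-.085); print('wall u',u0); p=trk(u0-.05,-.0485); print(p); plan(p[0],p[1],.046,-.135)
E
```

```text
wall u 0.42529999999999996
[ 0.36535764 -0.09857046]
pos [ 0.4732 -0.1106  0.2223] yaw -0.137 xaxis [-0.003  0.001 -1.   ] q6 -0.18 F [ 1.  -0.7  0.3] op 0.0217 t 56.52
turn [-0.002 -0.003 -0.001] then shift cm (x,y,z tool) [ 17.63  -0.26 -10.85] tool y in world [0.135 0.991 0.   ]
```

View pics/w20.png

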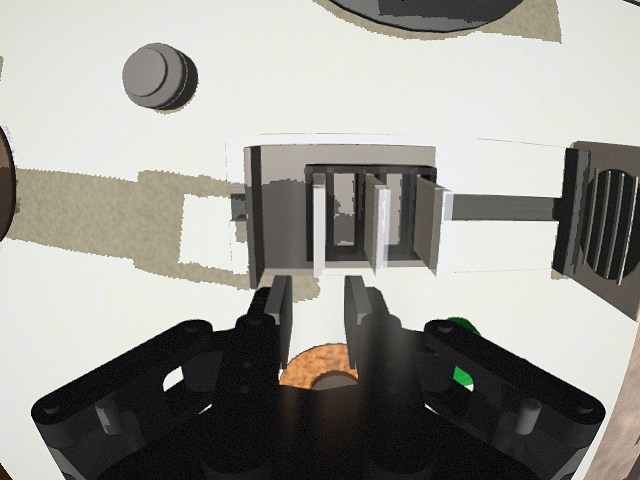

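View pics/sc20.png

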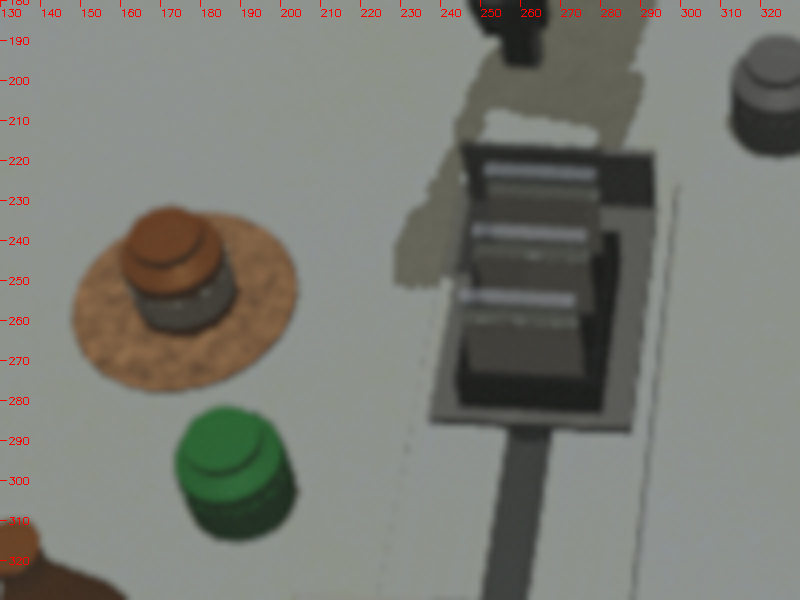

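>>> {"fn": "step_arm", "kwargs": {
  "increments": [
    {"x":0,"y":-0.1,"z":-3.6,"ax":-0.172,"ay":0,"az":0},
    {"x":0,"y":0,"z":0,"ax":-0.175,"ay":0,"az":0},
    {"x":0,"y":0,"z":0,"ax":-0.175,"ay":0,"az":0},
    {"x":0,"y":0,"z":0,"ax":-0.175,"ay":0,"az":0},
    {"x":0,"y":0,"z":0,"ax":-0.175,"ay":0,"az":0},
    {"x":0,"y":0,"z":0,"ax":-0.175,"ay":0,"az":0},
    {"x":0,"y":0,"z":0,"ax":-0.175,"ay":0,"az":0},
    {"x":0,"y":0,"z":0,"ax":-0.175,"ay":0,"az":0},
    {"x":0,"y":0,"z":0,"ax":-0.175,"ay":0,"az":0},
    {"x":0,"y":3.6,"z":0,"ax":0,"ay":0,"az":0},
    {"x":0,"y":3.6,"z":0,"ax":0,"ay":0,"az":0},
    {"x":0,"y":0,"z":0,"ax":0,"ay":0,"az":0},
    {"x":0,"y":0,"z":0,"ax":0,"ay":0,"az":0}
  ],
  "jaw": 255
}}

```text
clock: 58.15
eef_pos: [0.3675, -0.0974, 0.2232]
ee_rot: [0.533, -0.465, 0.533, 0.465]
ft_force: [0.6, -0.2, -0.0]
opening: 0.0
```

```bash
python3 - <<'E'
from h import *
p=trk(.375,-.049); plan(p[0],p[1],.050,-.135+np.pi/2);snap('wrist','w21.png')
E
```

```text
pos [ 0.3675 -0.0974  0.2232] yaw 1.4348 xaxis [-0.  0. -1.] q6 -1.81 F [ 0.6 -0.2 -0. ] op 0.0 t 58.15
turn [-0.001  0.    -0.001] then shift cm (x,y,z tool) [17.32  0.22 -0.2 ] tool y in world [-0.991  0.135  0.   ]
```

View pics/w21.png

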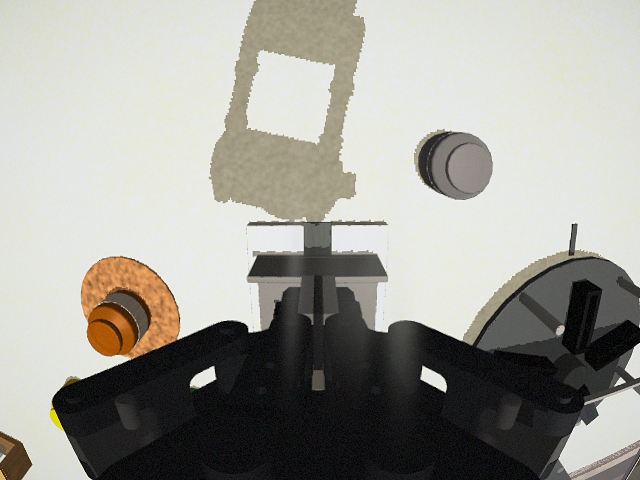

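>>> {"fn": "step_arm", "kwargs": {
  "increments": [
    {"x":4.3,"y":0.2,"z":-0.2,"ax":0,"ay":0,"az":0},
    {"x":5,"y":0,"z":0,"ax":0,"ay":0,"az":0},
    {"x":5,"y":0,"z":0,"ax":0,"ay":0,"az":0},
    {"x":3,"y":0,"z":0,"ax":0,"ay":0,"az":0},
    {"x":0,"y":0,"z":0,"ax":0,"ay":0,"az":0},
    {"x":0,"y":0,"z":0,"ax":0,"ay":0,"az":0}
  ]
}}

```text
clock: 58.95
eef_pos: [0.3666, -0.0996, 0.0515]
ee_rot: [0.533, -0.465, 0.532, 0.464]
ft_force: [0.9, -0.8, 0.4]
opening: -0.0001
```

```bash
python3 - <<'E'
from h import *
p=trk(.375,-.049); plan(p[0],p[1],.050,-.135+np.pi/2);snap('wrist','w22.png')
E
```

```text
pos [ 0.3666 -0.0996  0.0515] yaw 1.4351 xaxis [ 0.001 -0.001 -1.   ] q6 -1.82 F [ 0.9 -0.8  0.4] op -0.0001 t 58.95
turn [-0.001 -0.     0.001] then shift cm (x,y,z tool) [0.15 0.17 0.03] tool y in world [-0.991  0.135  0.   ]
```

View pics/w22.png

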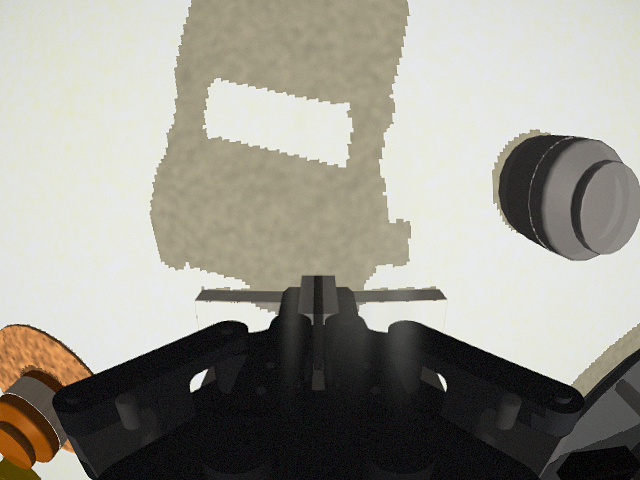

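>>> {"fn": "step_arm", "kwargs": {
  "increments": [
    {"x":0,"y":-1.4,"z":0,"ax":0,"ay":0,"az":0},
    {"x":0,"y":-1.2,"z":0,"ax":0,"ay":0,"az":0},
    {"x":0,"y":-0.5,"z":0,"ax":0,"ay":0,"az":0},
    {"x":0,"y":-0.4,"z":0,"ax":0,"ay":0,"az":0},
    {"x":0,"y":-0.4,"z":0,"ax":0,"ay":0,"az":0},
    {"x":0,"y":-0.5,"z":0,"ax":0,"ay":0,"az":0},
    {"x":0,"y":-0.6,"z":0,"ax":0,"ay":0,"az":0},
    {"x":0,"y":-0.7,"z":0,"ax":0,"ay":0,"az":0},
    {"x":0,"y":-0.8,"z":0,"ax":0,"ay":0,"az":0},
    {"x":0,"y":-0.8,"z":0,"ax":0,"ay":0,"az":0},
    {"x":0,"y":-0.8,"z":0,"ax":0,"ay":0,"az":0},
    {"x":0,"y":-0.8,"z":0,"ax":0,"ay":0,"az":0},
    {"x":0,"y":-0.8,"z":0,"ax":0,"ay":0,"az":0}
  ]
}}

```text
clock: 60.62
eef_pos: [0.4616, -0.1122, 0.0505]
ee_rot: [0.533, -0.465, 0.533, 0.465]
ft_force: [-2.2, 0.1, -2.2]
opening: 0.0001
```

```bash
python3 - <<'E'
from h import *
plan();snap('scene','sc23.png');zoom(cv2.imread('pics/sc23.png'),180,180,200,150,4,'sc23.png')
p=sensors.get_state()['eef_pos'][:2];print(p@uT,p@vT)
E
```

```text
pos [ 0.4616 -0.1122  0.0505] yaw 1.4349 xaxis [-0.001  0.    -1.   ] q6 -1.77 F [-2.2  0.1 -2.2] op 0.0001 t 60.62
turn [ 0.     0.    -0.001] then shift cm (x,y,z tool) [0. 0. 0.] tool y in world [-0.991  0.135  0.   ]
0.47421541547826357 -0.04928329030846402
```

View pics/sc23.png

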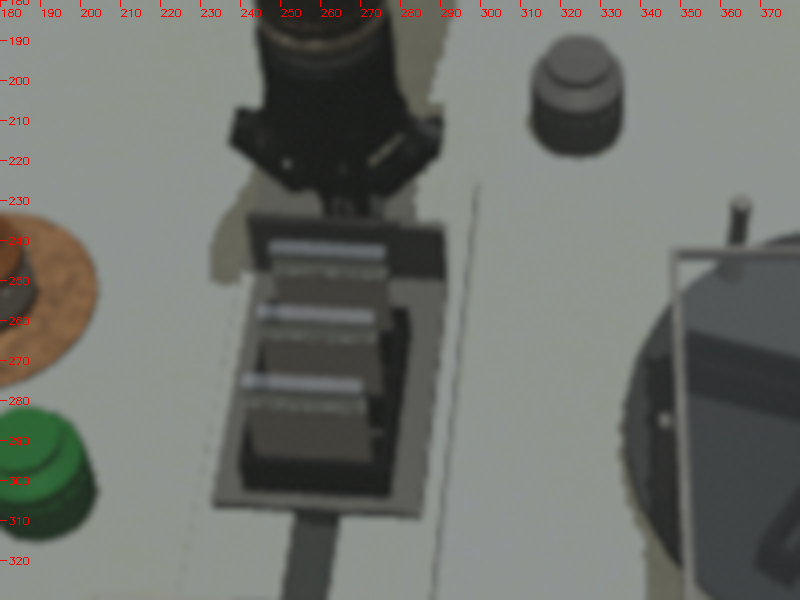

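>>> {"fn": "step_arm", "kwargs": {
  "increments": [
    {"x":0,"y":-0.6,"z":0,"ax":0,"ay":0,"az":0},
    {"x":0,"y":-0.8,"z":0,"ax":0,"ay":0,"az":0},
    {"x":0,"y":-0.8,"z":0,"ax":0,"ay":0,"az":0},
    {"x":0,"y":-0.8,"z":0,"ax":0,"ay":0,"az":0},
    {"x":0,"y":-0.8,"z":0,"ax":0,"ay":0,"az":0},
    {"x":0,"y":-0.8,"z":0,"ax":0,"ay":0,"az":0},
    {"x":0,"y":-0.8,"z":0,"ax":0,"ay":0,"az":0},
    {"x":0,"y":-0.8,"z":0,"ax":0,"ay":0,"az":0},
    {"x":0,"y":-0.6,"z":0,"ax":0,"ay":0,"az":0},
    {"x":0,"y":-0.4,"z":0,"ax":0,"ay":0,"az":0},
    {"x":0,"y":-0.3,"z":0,"ax":0,"ay":0,"az":0},
    {"x":0,"y":-0.2,"z":0,"ax":0,"ay":0,"az":0}
  ]
}}

```text
clock: 62.18
eef_pos: [0.5375, -0.1226, 0.0508]
ee_rot: [0.533, -0.465, 0.533, 0.465]
ft_force: [-4.7, 0.8, 4.1]
opening: 0.0003
```

>>> {"fn": "step_arm", "kwargs": {
  "increments": [
    {"x":0,"y":-0.2,"z":0,"ax":0,"ay":0,"az":0},
    {"x":0,"y":-0.2,"z":0,"ax":0,"ay":0,"az":0},
    {"x":0,"y":-0.2,"z":0,"ax":0,"ay":0,"az":0}
  ]
}}

```text
clock: 62.55
eef_pos: [0.5434, -0.1234, 0.0508]
ee_rot: [0.533, -0.465, 0.533, 0.465]
ft_force: [-5.8, 1.4, 2.5]
opening: 0.0001
```

```bash
python3 - <<'E'
from h import *
plan();snap('side','sd24.png');zoom(cv2.imread('pics/sd24.png'),200,160,180,120,4,'sd24.png')
p=sensors.get_state()['eef_pos'][:2];print(p@uT,p@vT)
E
```

```text
pos [ 0.5434 -0.1234  0.0508] yaw 1.435 xaxis [-0.  0. -1.] q6 -1.74 F [-5.8  1.4  2.5] op 0.0001 t 62.55
turn [ 0.  0. -0.] then shift cm (x,y,z tool) [0. 0. 0.] tool y in world [-0.991  0.135  0.   ]
0.5556429217564208 -0.04919905574787151
```

View pics/sd24.png

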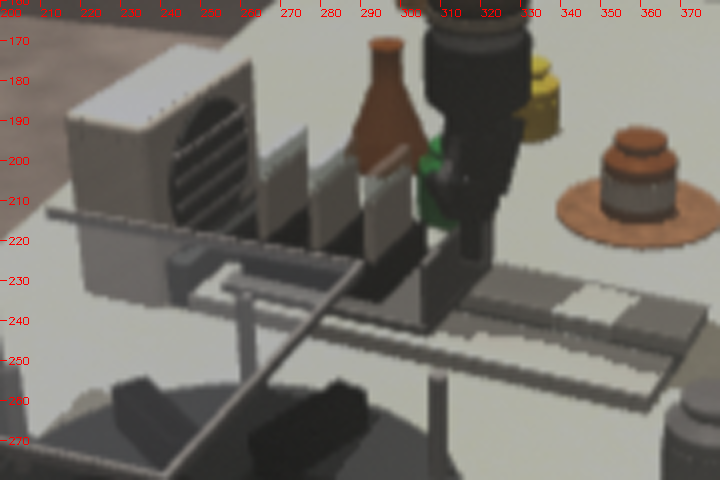

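Nearly there. Creep until the force climbs.

>>> {"fn": "step_arm", "kwargs": {
  "increments": [
    {"x":0,"y":-0.2,"z":0,"ax":0,"ay":0,"az":0},
    {"x":0,"y":-0.2,"z":0,"ax":0,"ay":0,"az":0}
  ]
}}

```text
clock: 62.85
eef_pos: [0.5474, -0.124, 0.0508]
ee_rot: [0.533, -0.465, 0.533, 0.465]
ft_force: [-4.4, -0.4, 2.9]
opening: 0.0001
```

>>> {"fn": "step_arm", "kwargs": {
  "increments": [
    {"x":0,"y":-0.2,"z":0,"ax":0,"ay":0,"az":0},
    {"x":0,"y":0,"z":0,"ax":0,"ay":0,"az":0}
  ]
}}

```text
clock: 63.1
eef_pos: [0.55, -0.1243, 0.0508]
ee_rot: [0.533, -0.465, 0.533, 0.465]
ft_force: [-4.1, 0.5, 1.2]
opening: 0.0002
```

>>> {"fn": "step_arm", "kwargs": {
  "increments": [
    {"x":0,"y":-0.2,"z":0,"ax":0,"ay":0,"az":0},
    {"x":0,"y":0,"z":0,"ax":0,"ay":0,"az":0}
  ]
}}

```text
clock: 63.35
eef_pos: [0.5517, -0.1246, 0.0508]
ee_rot: [0.533, -0.465, 0.533, 0.465]
ft_force: [-2.9, 0.8, 1.2]
opening: -0.0001
```

```bash
python3 - <<'E'
from h import *
plan();c=snap('side','sd25.png');zoom(cv2.imread('pics/sd25.png'),220,180,120,80,6,'sd25.png')
E
```

```text
pos [ 0.5517 -0.1246  0.0508] yaw 1.435 xaxis [ 0. -0. -1.] q6 -1.73 F [-2.9  0.8  1.2] op -0.0001 t 63.35
turn [ 0. -0.  0.] then shift cm (x,y,z tool) [0. 0. 0.] tool y in world [-0.991  0.135  0.   ]
```

View pics/sd25.png

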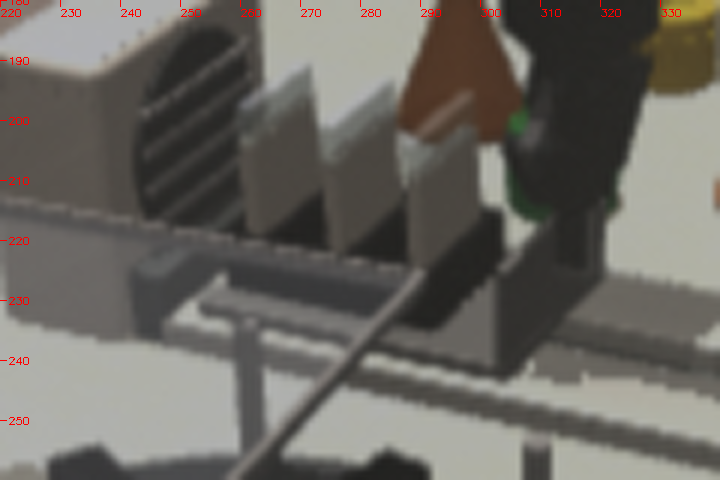

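>>> {"fn": "step_arm", "kwargs": {
  "increments": [
    {"x":0,"y":-0.2,"z":0,"ax":0,"ay":0,"az":0},
    {"x":0,"y":-0.2,"z":0,"ax":0,"ay":0,"az":0}
  ]
}}

```text
clock: 63.65
eef_pos: [0.5552, -0.125, 0.0508]
ee_rot: [0.533, -0.465, 0.533, 0.465]
ft_force: [-5.3, 0.2, 2.7]
opening: 0.0002
```

>>> {"fn": "step_arm", "kwargs": {
  "increments": [
    {"x":0,"y":-0.2,"z":0,"ax":0,"ay":0,"az":0},
    {"x":0,"y":0,"z":0,"ax":0,"ay":0,"az":0}
  ]
}}

```text
clock: 63.9
eef_pos: [0.5581, -0.1255, 0.0508]
ee_rot: [0.533, -0.465, 0.532, 0.464]
ft_force: [-3.0, 0.9, -0.3]
opening: 0.0002
```

>>> {"fn": "step_arm", "kwargs": {
  "increments": [
    {"x":0,"y":-0.2,"z":0,"ax":0,"ay":0,"az":0},
    {"x":0,"y":0,"z":0,"ax":0,"ay":0,"az":0}
  ]
}}

```text
clock: 64.15
eef_pos: [0.5595, -0.1257, 0.0507]
ee_rot: [0.533, -0.465, 0.533, 0.465]
ft_force: [-4.1, 0.1, 1.6]
opening: 0.0001
```

>>> {"fn": "step_arm", "kwargs": {
  "increments": [
    {"x":0,"y":-0.2,"z":0,"ax":0,"ay":0,"az":0},
    {"x":0,"y":0,"z":0,"ax":0,"ay":0,"az":0}
  ]
}}

```text
clock: 64.4
eef_pos: [0.5618, -0.126, 0.0508]
ee_rot: [0.533, -0.465, 0.533, 0.465]
ft_force: [-2.3, 0.6, -0.2]
opening: 0.0002
```

>>> {"fn": "step_arm", "kwargs": {
  "increments": [
    {"x":0,"y":-0.2,"z":0,"ax":0,"ay":0,"az":0},
    {"x":0,"y":0,"z":0,"ax":0,"ay":0,"az":0}
  ]
}}

```text
clock: 64.65
eef_pos: [0.5636, -0.1262, 0.0508]
ee_rot: [0.533, -0.465, 0.533, 0.465]
ft_force: [-3.1, 0.9, 1.3]
opening: -0.0002
```

>>> {"fn": "step_arm", "kwargs": {
  "increments": [
    {"x":0,"y":-0.2,"z":0,"ax":0,"ay":0,"az":0},
    {"x":0,"y":0,"z":0,"ax":0,"ay":0,"az":0}
  ]
}}

```text
clock: 64.9
eef_pos: [0.5637, -0.1262, 0.0507]
ee_rot: [0.532, -0.464, 0.534, 0.466]
ft_force: [-7.7, 0.6, 4.4]
opening: -0.0003
```

>>> {"fn": "step_arm", "kwargs": {
  "increments": [
    {"x":0,"y":-0.2,"z":0,"ax":0,"ay":0,"az":0},
    {"x":0,"y":0,"z":0,"ax":0,"ay":0,"az":0}
  ]
}}

```text
clock: 65.15
eef_pos: [0.5637, -0.1261, 0.0505]
ee_rot: [0.531, -0.463, 0.535, 0.467]
ft_force: [-11.2, 1.2, 7.4]
opening: 0.0002
```

```bash
python3 - <<'E'
from h import *
plan();c=snap('side','sd26.png');zoom(cv2.imread('pics/sd26.png'),220,180,120,80,6,'sd26.png')
snap('wrist','w26.png')
E
```

```text
pos [ 0.5637 -0.1261  0.0505] yaw 1.4355 xaxis [-0.008  0.002 -1.   ] q6 -1.73 F [-11.2   1.2   7.4] op 0.0002 t 65.15
turn [ 0.     0.    -0.009] then shift cm (x,y,z tool) [0. 0. 0.] tool y in world [-0.991  0.135  0.   ]
```

View pics/sd26.png

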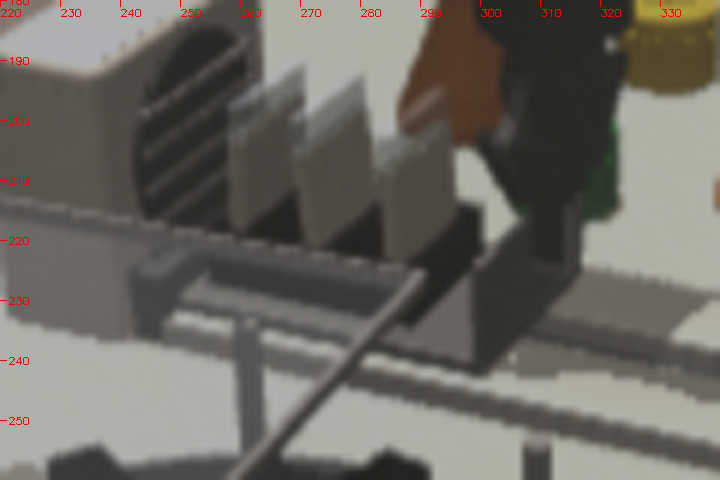

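View pics/w26.png

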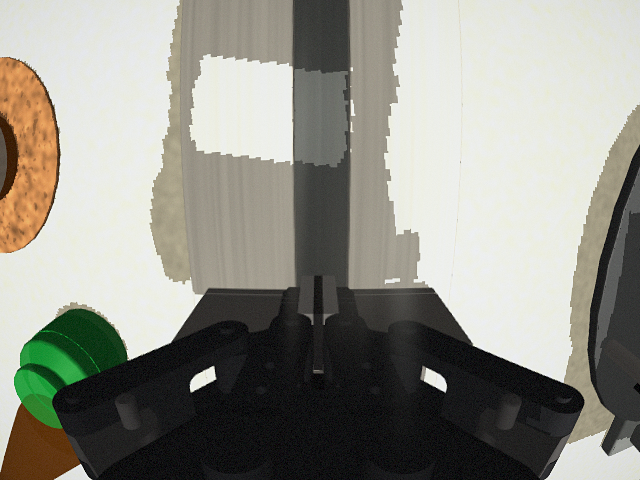

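>>> {"fn": "step_arm", "kwargs": {
  "increments": [
    {"x":0,"y":0.6,"z":0,"ax":0,"ay":0,"az":0},
    {"x":0,"y":2,"z":0,"ax":0,"ay":0,"az":0},
    {"x":0,"y":4,"z":0,"ax":0,"ay":0,"az":0},
    {"x":0,"y":4,"z":0,"ax":0,"ay":0,"az":0},
    {"x":-5,"y":3,"z":0,"ax":0,"ay":0,"az":0},
    {"x":-5,"y":0,"z":0,"ax":0,"ay":0,"az":0},
    {"x":-5,"y":0,"z":0,"ax":0,"ay":0,"az":0},
    {"x":-5,"y":0,"z":0,"ax":0,"ay":0,"az":0},
    {"x":-5,"y":0,"z":0,"ax":0,"ay":0,"az":0},
    {"x":0,"y":-4,"z":0,"ax":0,"ay":0,"az":0},
    {"x":0,"y":-5,"z":0,"ax":0,"ay":0,"az":0},
    {"x":0,"y":0,"z":0,"ax":0,"ay":0,"az":0},
    {"x":0,"y":0,"z":0,"ax":0,"ay":0,"az":0},
    {"x":0,"y":0,"z":0,"ax":0,"ay":0,"az":0}
  ]
}}

```text
clock: 67.0
eef_pos: [0.5212, -0.1204, 0.301]
ee_rot: [0.533, -0.465, 0.533, 0.465]
ft_force: [-0.3, 0.4, 0.5]
opening: -0.0003
```

```bash
python3 - <<'E'
from h import *
plan();snap('wrist','w27.png');c=snap('scene','sc27.png');d=snap('side','sd27.png')
zoom(cv2.imread('pics/sc27.png'),120,200,190,190,3,'sc27z.png')
for cam,cc in(('scene',c),('side',d)):
    for q in('mat','jar_mid'):
        for r in spotter.masks_of(cam,q):
            ys,xs=np.nonzero(r['region']); print(cam,q,round(r['score'],2),np.round(r['extent']),np.round(back(cc,[[xs.mean(),ys.mean()]],.004 if q=='mat' else .035)[0],3))
E
```

```text
pos [ 0.5212 -0.1204  0.301 ] yaw 1.4349 xaxis [ 0.001 -0.    -1.   ] q6 -1.74 F [-0.3  0.4  0.5] op -0.0003 t 67.0
turn [ 0.    -0.     0.001] then shift cm (x,y,z tool) [0. 0. 0.] tool y in world [-0.991  0.135  0.   ]
scene mat 0.67 [146. 234. 205. 278.] [ 0.483 -0.343  0.004]
scene jar_mid 0.88 [312. 189. 338. 223.] [0.352 0.033 0.035]
scene jar_mid 0.84 [162. 234. 189. 266.] [ 0.471 -0.341  0.035]
scene jar_mid 0.79 [ 85. 280. 124. 317.] [ 0.606 -0.483  0.035]
scene jar_mid 0.57 [173. 286. 206. 314.] [ 0.617 -0.295  0.035]
side mat 0.67 [339. 207. 382. 224.] [ 0.457 -0.323  0.004]
side mat 0.39 [286. 170. 308. 203.] [ 0.727 -0.484  0.004]
side jar_mid 0.86 [365. 255. 390. 286.] [0.338 0.047 0.035]
side jar_mid 0.83 [302. 194. 323. 216.] [ 0.607 -0.297  0.035]
side jar_mid 0.8 [350. 193. 371. 214.] [ 0.463 -0.336  0.035]
side jar_mid 0.71 [325. 173. 342. 195.] [ 0.591 -0.473  0.035]
side jar_mid 0.27 [257. 212. 316. 242.] [ 0.612 -0.136  0.035]
```

View pics/w27.png

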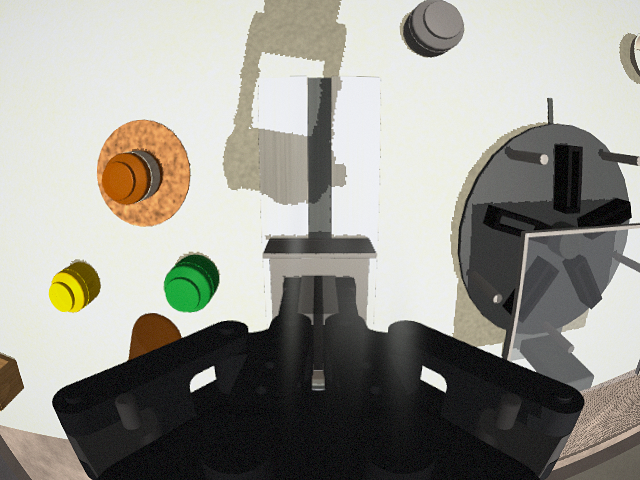

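View pics/sc27z.png

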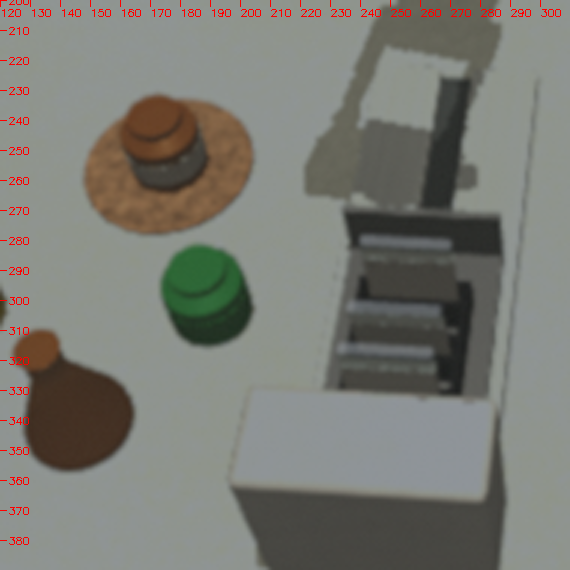

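```bash
python3 - <<'E'
from h import *
c=snap('wrist','w28.png')
im=cv2.imread('pics/w28.png');zoom(im,240,60,160,200,3,'w28z.png')
d=snap('side','sd28.png');zoom(cv2.imread('pics/sd28.png'),220,180,160,90,5,'sd28z.png')
a=wback(c,[[320,77.5]],.016);b=wback(c,[[320,253]],.076);b2=wback(c,[[320,238]],.076);print([p[0,:2]@uT for p in(a,b,b2)])
E
```

```text
[np.float64(0.3981897841361181), np.float64(0.586241951242892), np.float64(0.5700129346028028)]
```

View pics/w28z.png

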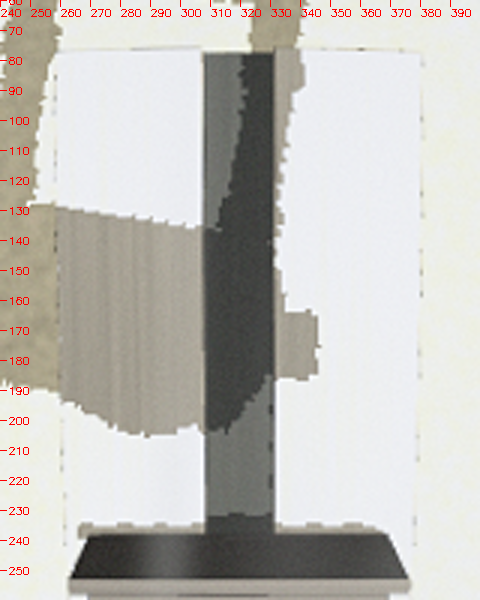

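View pics/sd28z.png

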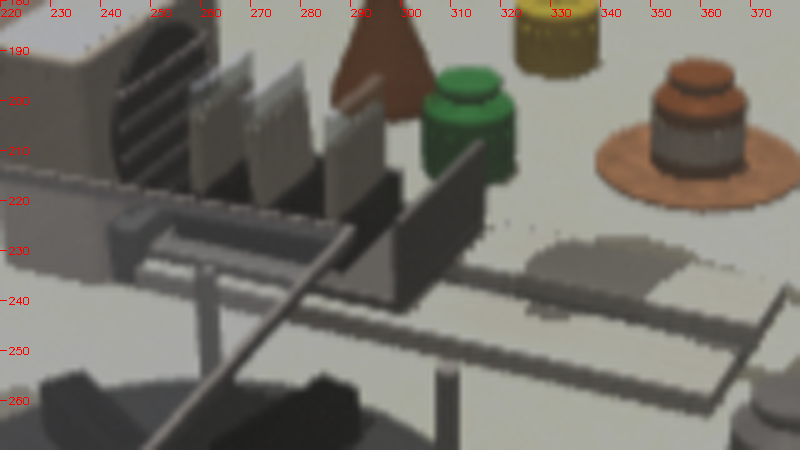

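```bash
python3 - <<'E'
from h import *
print(order.close_job()); print(sensors.get_state()['clock'])
E
```

```text
the job is handed in; nothing more can be done
None
the job is handed in; nothing more can be done
```

The job is handed in at about 67 s on the robot clock. It reports no verdict, so the result rests on my own checks.

- **Jar:** I set the brown jar upright on the cork mat. The final scene and side views put it within about 1 cm of the mat's middle (one stray side reading of the mat says 2 cm).
- **Plates:** I turned the carousel four stations and moved all three plates into the three carriage slots. The last pictures show them upright and level.
- **Carriage:** I pushed it along the centre line until the push force rose from about 4 N to 11 N with no further motion, then backed off. The last side picture shows it against the stop.
- **Measurement that disagreed slightly:** in the final wrist view, the push wall is 188 mm from the start of the track, where 190 mm would be exactly home. That is inside the 5 mm tolerance and about the camera's accuracy. The early estimate of the total push distance was about 13 mm shorter than it turned out.
- **Other things:** I did not touch the dish, flask or burner, and the arm was clear of everything at the end.

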